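Stock check at the parts bench: heft the cartons, scan and book

ROBOT

A 6-joint arm with a two-finger parallel gripper is mounted at the origin on the work surface. World frame = base frame: x ahead of the robot, y to its left, z up, the work surface at z = 0. Lengths are in mm, angles in degrees, forces in N, time in s.
With the tool pointing down it reaches from about 300 to 850 mm from the base axis. Payload 4.2 kg.
Tool frame: the origin (TCP) lies at the very end of the fingers, on their centre line; the grasp point (between the pads) lies 19 mm behind it (env.grasp_offset is the distance from the TCP to the grasp point, in mm); z points along the fingers, y is the line along which they close (so a half turn about z gives the same grasp; the last joint's range is limited). The gripper opens to 91 mm and grips with 3 to 60 N. Pads are 32 mm wide; open, the fingers measure 118 mm over their backs; the gripper's body (76 mm by 178 mm) begins 60 mm behind the grasp point.
Start: joints at [63.14, 18.312, 89.639, -0, 72.044, -1.146], TCP at [249.488, 518.072, 213.976] pointing down, gripper open.
Joint ranges: [-177.97, 177.97], [-48.28, 115.42], [12.27, 149.76], [-77.06, 257.06], [2.81, 150.46], [-146.56, 146.56]. Speed limits (degrees/s): [147.25, 147.25, 180, 180, 180, 180].

INTERFACE

Orientations are given as [roll, pitch, yaw] about the fixed x, y, z axes, in that order (R = Rz(yaw) Ry(pitch) Rx(roll)).
In Python, from workcell import env gives the robot as it stands. The module is installed in compiled form; this text tells all that it offers.
- The arm moves only by the tool send_rows, never from a script. Its argument "motion" is a list of rows, each an object of numbers: "tx", "ty", "tz": the shift along the tool's x, y, z in units of 500 mm (1.0 is 500 mm); "rx", "ry", "rz": the turn, a rotation vector about the tool's x, y, z in units of 30 degrees (1.0 is 30 degrees); "gripper": the closure, from -1 (fully open) to 1 (shut). In form: [{"tx": .., "ty": .., "tz": .., "rx": .., "ry": .., "rz": .., "gripper": ..}, ...]. A call has 1 to 12 rows; each row shifts and turns the commanded pose from where the row before left it, along the tool's axes as they then stand; what a row does not reach is not made up. A row lasts 1/8 s, in which the tool goes at most 62.5 mm and 10.7 degrees, less where a joint would pass 70% of its speed; a pose out of reach is approached as far as the arm can. A call with a number of a shift or a turn outside -1 to 1 is refused whole. A call with a gripper value outside its range is refused whole. The fingers move at their own pace and stop on an object; "grip_force" is the grip in N (left out, the last holds). Time passes only in rows, so rows that do not move let the fingers close. It gives the time, the measured TCP pose, the force, the opening and the grip force at its end, in the units of the state.
- env.state(): the state, without advancing time (a new reading comes with each control period).
- env.grab_frame(name): name is "scene" or "top"; returns a dict with "frame" (420x560x3 uint8, red, green, blue), "vertical_fov" (degrees; the focal length in pixels is half the picture's height over the tangent of half this angle, whatever the lens; pixels are square), "cx", "cy" (the principal point, pixels), "rvec" (rotation vector, rad) and "tvec" (3), from world to camera coordinates, as OpenCV has them. Camera axes: x right, y down, z forward; pixel columns grow to the right and rows downward; lengths in mm; the calibration is good to about 2 mm. A picture is of the moment at which its call begins. There is no depth.
- env.job_done(): hands the job in; it is judged then, once.
The state is a dict: "time_s": time; "qpos": joint angles; "qvel": joint speeds; "effort": joint torques, N m; "ee_pos": TCP position; "ee_rot": TCP orientation; "force": force on the tool from outside, world axes, zero at the start; "torque": the same for the moment, N m; "gripper_width": finger opening in mm; "gripper_force": force on a finger pad.
Only numpy, scipy, OpenCV 4.12 (cv2) and the standard library are available. Lean on these libraries where they do the work, as an engineer would, in place of code of your own. Each camera call takes 0.05 s, during which the arm holds its last target. There are 200 camera calls.

TASK

Some of the identical part cartons on the bench were put back empty; heft each one, set those that still hold their part right way up on the floor of the stock tray without dropping them, and put any empty ones in the waste tub. When all are sorted, take the hand scanner from its rest and scan first the job card, then the stock tray's label, then the waste tub's label, aiming squarely at the middle of each from about 10 cm and holding still for two seconds. Lay the scanner back in its rest as you found it, and leave the other things on the bench alone.

Things in the scene. Friction and masses are not known exactly. Their poses are not given: they have to be found in the camera images.
- carton_1: A closed part carton, 76 mm long (x) x 46 mm wide (y) x 38 mm high, brown card with a white panel on top. Origin: centre of its underside; z up. All look alike: with its steel part inside one weighs about 0.4 kg, empty about 0.03 kg (give or take a fifth). Three to five cartons are present, mostly with parts, up to two empty; the others are absent.
- carton_2: A closed part carton, 76 mm long (x) x 46 mm wide (y) x 38 mm high, brown card with a white panel on top. Origin: centre of its underside; z up. All look alike: with its steel part inside one weighs about 0.4 kg, empty about 0.03 kg (give or take a fifth). Three to five cartons are present, mostly with parts, up to two empty; the others are absent.
- carton_3: A closed part carton, 76 mm long (x) x 46 mm wide (y) x 38 mm high, brown card with a white panel on top. Origin: centre of its underside; z up. All look alike: with its steel part inside one weighs about 0.4 kg, empty about 0.03 kg (give or take a fifth). Three to five cartons are present, mostly with parts, up to two empty; the others are absent.
- carton_4: A closed part carton, 76 mm long (x) x 46 mm wide (y) x 38 mm high, brown card with a white panel on top. Origin: centre of its underside; z up. All look alike: with its steel part inside one weighs about 0.4 kg, empty about 0.03 kg (give or take a fifth). Three to five cartons are present, mostly with parts, up to two empty; the others are absent.
- carton_5: A closed part carton, 76 mm long (x) x 46 mm wide (y) x 38 mm high, brown card with a white panel on top. Origin: centre of its underside; z up. All look alike: with its steel part inside one weighs about 0.4 kg, empty about 0.03 kg (give or take a fifth). Three to five cartons are present, mostly with parts, up to two empty; the others are absent.
- tray: Stock tray of sheet steel, fixed, 124 mm deep (x) x 310 mm wide (y), walls 34 mm high and 4 mm thick, floor 4 mm thick, open on top. Origin: centre of its underside; its -x side, with the label holder, faces the robot. Takes three cartons side by side across its width, long sides along its x, centres 90 mm apart.
- tray_label (a point): Centre of the stock tray's barcode label, a 42 x 70 mm white label with black bars on a holder sloping 45 deg at the tray's near edge, 52 mm above the bench. This point's z axis is the label's outward normal (up and towards the robot side), y runs along the label's 70 mm length.
- tub: Waste tub of grey plastic, fixed, 170 mm (its x) x 150 mm (its y) x 100 mm high outside (102 mm with its rolled rim), walls 4 mm, floor 4 mm, open on top. Origin: centre of its underside; its -x side carries the label.
- tub_label (a point): Centre of the waste tub's barcode label, 42 x 70 mm, white with black bars, sloping 45 deg on the near rim, 98 mm above the bench. z axis: outward normal (up and away from the tub's -x side); y along its length.
- card_stand: Fixed desk stand of dark bent sheet steel, base 110 x 130 mm, about 120 mm high, holding the brown job card on a 130 x 110 mm plate that slopes 40 deg from level. Origin: centre of the underside; the card faces up and towards its -x side.
- job_card (a point): Centre of the barcode label (42 x 70 mm, white with black bars) on the job card, 75 mm above the bench. z axis: outward normal; y along its length.
- scanner: Black pistol barcode scanner, 0.18 kg; reads by itself, no trigger. Head 70 x 46 x 40 mm; origin: on the head's axis, 45 mm behind the window, 25 mm from its back. In its rest z is up and the beam points along its own (0.707, 0, -0.707), forward and 45 deg down; the handle (28 mm thick) runs back to 115 mm behind and 65 mm below the origin. Take it from above across the head's flat sides (along y).
- scanner_window (a point): Centre of the reading window on the nose, 45 mm ahead of the scanner's origin along the beam; z axis: the beam. It reads a label that is centred on the beam (within 18 mm), 40 to 150 mm ahead of the window, faced squarely (beam within 20 deg of the label's normal), the scanner held still for a second.
- scanner_rest: The scanner's fixed rest: base 150 mm (x) x 90 mm (y), sloping rails and low side cheeks cradling the handle (4 mm play each side), foot stop at the low -x end. Origin: centre of the underside. The scanner at home has its origin at (0.060, 0, 0.089) of this frame, axes alike; it is lifted straight up out and set straight down in.
- wrench: Bystander: a combination wrench, 200 mm, loose on the bench. Origin at its underside, about the middle.
- spray_can: Bystander: an aluminium spray can, 52 mm across, 160 mm tall, loose. Origin: centre of its underside.
- grease_jar: Bystander: a jar with a dark lid, 68 mm across, 70 mm tall, loose. Origin: centre of its underside.
Not all that is in view belongs to the job. Leave any pink, purple or turquoise look-alike of the carton_1 alone.

How it is judged:
By the outcome, as a careful person would: the job done as asked, in the order asked, and still so for the second after the job is handed in, with the robot touching nothing.
Of carton_1, carton_2, carton_3, carton_4, carton_5 only 3 to 5 are there at a start; the rules pass over those that are not, and their reading is None.
At some moment in a run one of carton_1, carton_2, carton_3, carton_4, carton_5 may be knocked a few centimetres aside while the robot is not near it.
It also fails if it takes over 210 s, if anything falls off the work surface, if the arm or the gripper's body presses on something with over 40 N, if the wrist force passes 120 N, or if a joint passes its speed limit or range.

## Working session

There is one attempt and no reset: what is moved stays moved. The work goes in short steps, Python scripts to look and compute and a tool call to move; the robot and the scene stay as the last step left them, time stands still between calls to the robot, and variables do not carry over. Pictures are saved under pics/ and viewed, at most 14 in all, crops included, and the job is handed in when it is done.

Besides the shell and the picture viewer there is one more tool, called after "Emit:" as name(argument=value, ...), one argument or row to a line, values as JSON. send_rows: Moves the arm, as the interface text tells. Shifts and turns lie within -1 to 1; 1 stands for 500 mm of shift or 30 degrees of turn. Its arguments: {"type":"object","properties":{"motion":{"type":"array"},"grip_force":{"type":"number"}},"required":["motion"]}

```bash
mkdir -p pics; ls; cat > h.py <<'E'
import numpy as np, cv2
from scipy.spatial.transform import Rotation as R
from workcell import env
def grab(n,save=None):
    f=env.grab_frame(n)
    if save: cv2.imwrite('pics/'+save,f['frame'][:,:,::-1])
    return f
def K(f):
    fl=210/np.tan(np.radians(f['vertical_fov'])/2)
    return np.array([[fl,0,f['cx']],[0,fl,f['cy']],[0,0,1.]])
def ray(f,u,v):
    M=cv2.Rodrigues(np.array(f['rvec'],float))[0]; t=np.array(f['tvec'],float).ravel()
    d=M.T@np.linalg.inv(K(f))@[u,v,1]; return -M.T@t,d
def onz(f,u,v,z):
    o,d=ray(f,u,v); return o+d*(z-o[2])/d[2]
def proj(f,p):
    return cv2.projectPoints(np.array(p,float).reshape(-1,3),np.array(f['rvec'],float),np.array(f['tvec'],float),K(f),None)[0].reshape(-1,2)
E
python3 - <<'E'
from h import *
for n in('scene','top'):
    f=grab(n,n+'0.png'); print(n,ray(f,280,210),f['vertical_fov'],f['cx'],f['cy'])
print(env.state(),env.grasp_offset)
E
```

```text
pics
scene (array([1297.64013923,  402.74189653, 1298.12113543]), array([-0.50709701, -0.22777162, -0.83136951])) 43.62688714317001 272.71427989545185 208.36268394046783
top (array([ 395.78260863,   43.31822642, 1120.49366238]), array([ 0.1517407 , -0.03538697, -0.9879578 ])) 55.67794416438305 272.7482421104389 209.06602064153574
{'time_s': 0.1, 'qpos': array([ 6.31399698e+01,  1.83474075e+01,  8.96978089e+01, -1.07291443e-03,
        7.20436180e+01, -1.14659652e+00]), 'qvel': array([-0.04376932, -0.08476475, -0.182015  , -0.01241859, -0.02294619,
        0.13116728]), 'effort': array([ 1.06251449e-03, -4.13334131e+01, -2.32510060e+01,  7.31025031e-02,
        4.22676257e-02, -7.37178357e-05]), 'ee_pos': array([249.28869944, 517.66541427, 213.22096088]), 'ee_rot': array([-1.79911163e+02, -7.57687075e-04,  1.54286897e+02]), 'force': array([ 0.31687033, -0.48271598, -0.33844265]), 'torque': array([0.04215452, 0.02121512, 0.04828388]), 'gripper_force': 0.0, 'gripper_width': 91.04607778029893} 18.8
```

View pics/top0.png

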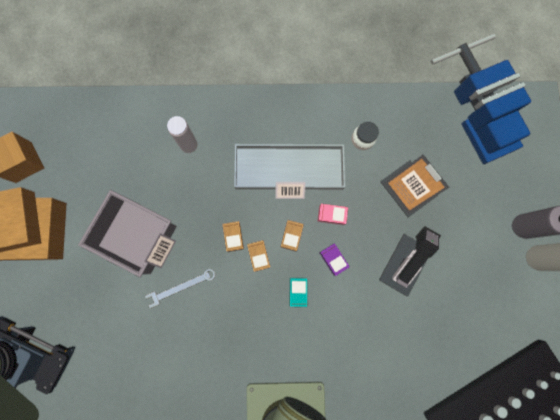

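View pics/scene0.png

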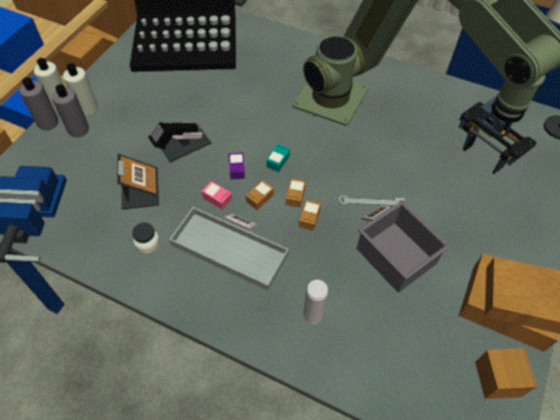

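The top view (up = +x, left = +y) shows three brown cartons at (232,237), (259,256) and (291,236). The tray is at (290,166), its label at (290,190), the tub at (127,233) with its label at (160,250), the job card label at (415,184), and the scanner head at (428,240). The pink, purple and turquoise boxes are decoys. The scene view agrees.

```bash
cat >> h.py <<'E'
def cartons(f):
    im=f['frame']; hsv=cv2.cvtColor(im,cv2.COLOR_RGB2HSV)
    m=cv2.inRange(hsv,(8,90,60),(22,255,255)); out=[]
    w=cv2.inRange(hsv,(0,0,170),(179,60,255))
    m2=cv2.morphologyEx(m|w,cv2.MORPH_OPEN,np.ones((3,3)))
    n,l,s,c=cv2.connectedComponentsWithStats(m2)
    for i in range(1,n):
        b=(l==i).astype(np.uint8)
        if 200<s[i,4]<900 and 0.25*s[i,4]<(m&(b*255)).astype(bool).sum():
            cs=cv2.findContours(b,0,cv2.CHAIN_APPROX_NONE)[0][0].reshape(-1,2)
            P=np.array([onz(f,u,v,30)[:2] for u,v in cs],np.float32)
            (x,y),(a,bb),th=cv2.minAreaRect(P)
            if a<bb: th+=90
            th=(th+90)%180-90
            out.append((c[i].round(),round(x),round(y),round(max(a,bb)),round(min(a,bb)),round(th)))
    return out
E
python3 - <<'E'
from h import *
f=grab('top'); g=grab('scene')
for c in cartons(f): print(c)
def lab(f,u,v,r,z):
    h=f['frame'][v-r:v+r,u-r:u+r]
    hs=cv2.cvtColor(h,cv2.COLOR_RGB2HSV); m=cv2.inRange(hs,(0,0,175),(179,70,255))
    m=cv2.morphologyEx(m,cv2.MORPH_CLOSE,np.ones((5,5))); n,l,s,c=cv2.connectedComponentsWithStats(m)
    i=1+np.argmax(s[1:,4]); p=np.argwhere(l==i)[:,::-1].astype(np.float32)
    r_=cv2.minAreaRect(p); ctr=np.array(r_[0])+[u-r,v-r]
    B=cv2.boxPoints(r_)+[u-r,v-r]; W=np.array([onz(f,*q,z) for q in B])[:,:2]
    return ctr.round(1),onz(f,*ctr,z).round(),[( np.linalg.norm(W[k+1]-W[k]).round(),np.degrees(np.arctan2(*(W[k+1]-W[k])[::-1])).round(1)) for k in(0,1)]
for nm,u,v,r,z in(('tray',290,190,20,52),('tub',160,250,20,98),('card',415,184,20,75)): print(nm,lab(f,u,v,r,z))
for nm,u,v,r,z in(('tray',240,220,20,52),('tub',376,213,20,98),('card',139,174,22,75)): print('s',nm,lab(g,u,v,r,z))
def crop(x,y,w,h,k): return cv2.resize(f['frame'][y:y+h,x:x+w,::-1],None,fx=k,fy=k,interpolation=cv2.INTER_CUBIC)
cv2.imwrite('pics/c1.png',np.hstack([crop(365,140,100,150,4),crop(75,180,100,150,4)]))
for n,u,v,z in[('trTL',235,145,34),('trTR',344,145,34),('trBR',344,188,34),('trBL',235,188,34)]: print(n,onz(f,u,v,z).round())
E
```

```text
(array([292., 235.]), 493, -27, 77, 45, -16)
(array([233., 236.]), 493, 136, 77, 47, 8)
(array([258., 255.]), 439, 66, 76, 45, 13)
tray (array([289.5, 183.5]), array([633., -23.,  52.]), [(np.float64(108.0), np.float64(-90.8)), (np.float64(76.0), np.float64(178.2))])
tub (array([160.1, 250.8]), array([452., 315.,  98.]), [(np.float64(68.0), np.float64(-25.4)), (np.float64(37.0), np.float64(-117.2))])
card (array([415.1, 184.7]), array([ 620., -361.,   75.]), [(np.float64(44.0), np.float64(-53.3)), (np.float64(71.0), np.float64(-145.4))])
s tray (array([238.5, 221.4]), array([624., -27.,  52.]), [(np.float64(7.0), np.float64(-172.3)), (np.float64(67.0), np.float64(88.4))])
s tub (array([380.9, 201. ]), array([415., 313.,  98.]), [(np.float64(12.0), np.float64(132.4)), (np.float64(3.0), np.float64(31.0))])
s card (array([138. , 174.5]), array([ 622., -361.,   75.]), [(np.float64(36.0), np.float64(116.1)), (np.float64(78.0), np.float64(33.7))])
trTL [751. 128.  34.]
trTR [ 747. -182.   34.]
trBR [ 622. -176.   34.]
trBL [627. 128.  34.]
```

View pics/c1.png

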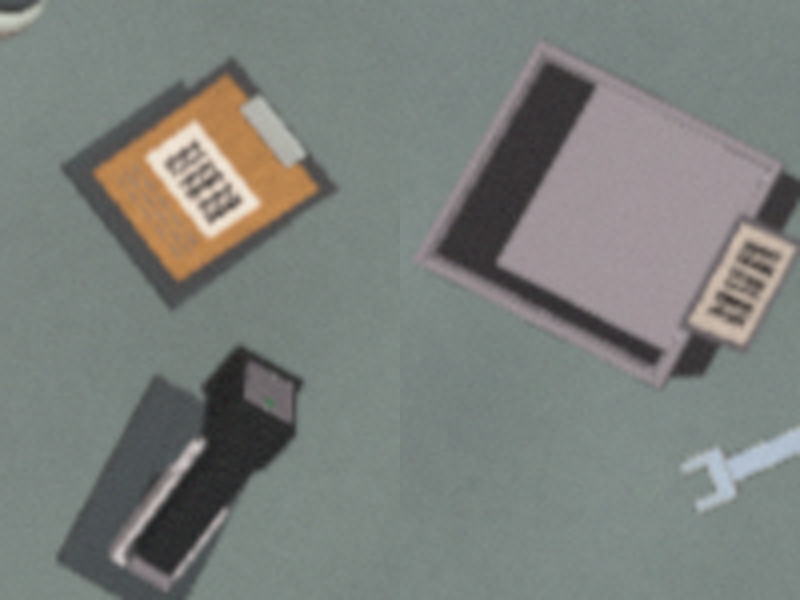

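```bash
cat >> h.py <<'E'
def plan(p,psi,tilt=None):
    s=env.state(); r=R.from_euler('xyz',s['ee_rot'],degrees=True)
    t=R.from_euler('xyz',[180,0,psi],degrees=True)
    if tilt: t=t*R.from_euler('y',tilt,degrees=True)
    rv=(r.inv()*t).as_rotvec(degrees=True)/30
    d=t.inv().apply(np.array(p)-s['ee_pos'])/500
    d0=r.inv().apply(np.array(p)-s['ee_pos'])/500
    print('t',round(s['time_s'],1),'pos',s['ee_pos'].round(1),s['ee_rot'].round(1),'F',s['force'].round(2),'w',round(s['gripper_width'],1))
    print(' rot total',rv.round(3),'| shift after rot',d.round(3),'| shift now',d0.round(3))
E
python3 - <<'E'
from h import *
f=grab('top')
print('traylab',onz(f,290,191,52).round())
for n,q in(('rest TL',(365+155/4,140+378/4)),('BL',(365+60/4,140+560/4))): print(n,onz(f,*q,3).round(1))
# rest base: corners from dark slate mask
L1=onz(f,365+155/4,140+378/4,3)[:2]; L0=onz(f,365+15,280,3)[:2]
d=(L1-L0)/np.linalg.norm(L1-L0); yaw=np.degrees(np.arctan2(d[1],d[0])); n=np.array([d[1],-d[0]])
c=(L0+L1)/2+45*n; print('len',np.linalg.norm(L1-L0),'yaw',yaw,'rest c',c)
o=c+60*d; print('scanner o',o)
def S(p): 
    return np.r_[o,89]+R.from_euler('z',yaw,degrees=True).apply(p)
k=.7071; B=np.array([k,0,-k]);U=np.array([k,0,k]);Y=np.array([0,1,0])
for nm,ps in(('head',[b*B+u*U+y*Y for b in(-25,45) for u in(-20,20) for y in(-23,23)]),('handle end',[np.array([-115,y,-65]) for y in(-14,14)])):
    print(nm,(proj(f,[S(p) for p in ps])-[365,140]).round(1).tolist())
hs=cv2.cvtColor(f['frame'],cv2.COLOR_RGB2HSV)[225:300,375:450]
m=(f['frame'][225:300,375:450].max(2)<50).astype(np.uint8); ys,xs=np.nonzero(m); print('black bbox crop',xs.min()+10,xs.max()+10,ys.min()+85,ys.max()+85)
plan((493,136,130),188)
E
```

```text
traylab [612. -23.  52.]
rest TL [ 491.9 -345.6    3. ]
BL [ 366.4 -270.6    3. ]
len 146.19703475634086 yaw -30.88055217978976 rest c [ 406.0185469  -346.70806562]
scanner o [ 457.51289691 -377.50306386]
head [[66.1, 119.5], [50.2, 110.6], [75.6, 109.4], [59.4, 100.3], [66.7, 104.1], [51.7, 95.7], [75.8, 94.2], [60.3, 85.6]]
handle end [[39.4, 145.3], [30.3, 140.1]]
black bbox crop 34 72 89 141
t 0.2 pos [249.4 517.9 213.6] [-180.    -0.   154.3] F [ 0.71 -0.35 -0.3 ] w 91.1
 rot total [-1.000e-03 -0.000e+00 -1.124e+00] | shift after rot [-0.376 -0.824  0.167] | shift now [-0.77  -0.477  0.167]
```

Emit:
send_rows(
  motion=[
    {"rz":-0.281},
    {"rz":-0.281},
    {"rz":-0.281},
    {"rz":-0.281},
    {"tx":-0.045,"ty":-0.1,"tz":0.01},
    {"tx":-0.045,"ty":-0.1,"tz":0.01},
    {"tx":-0.045,"ty":-0.1,"tz":0.01},
    {"tx":-0.045,"ty":-0.1,"tz":0.02},
    {"tx":-0.045,"ty":-0.1,"tz":0.02},
    {"tx":-0.045,"ty":-0.1,"tz":0.02},
    {"tx":-0.045,"ty":-0.1,"tz":0.02,"gripper":-0.6},
    {"tx":-0.045,"ty":-0.1,"tz":0.02,"gripper":-0.6},
  ],
  grip_force=20,
)

```text
invalid input at $.motion[0]: expected keys tx, ty, tz, rx, ry, rz, gripper
```

```bash
python3 - <<'E'
from h import *
plan((493,136,8),188)
for c in cartons(grab('top')): print(c)
E
```

```text
t 0.2 pos [249.4 517.9 213.6] [-180.    -0.   154.3] F [ 0.71 -0.35 -0.3 ] w 91.1
 rot total [-1.000e-03 -0.000e+00 -1.124e+00] | shift after rot [-0.376 -0.824  0.411] | shift now [-0.77  -0.476  0.411]
(array([292., 235.]), 493, -27, 76, 45, -15)
(array([233., 236.]), 493, 135, 77, 46, 9)
(array([258., 254.]), 439, 66, 76, 45, 13)
```

All keys are needed in each row.

Emit:
send_rows(
  motion=[
    {"tx":0,"ty":0,"tz":0,"rx":0,"ry":0,"rz":-0.281,"gripper":-1},
    {"tx":0,"ty":0,"tz":0,"rx":0,"ry":0,"rz":-0.281,"gripper":-1},
    {"tx":0,"ty":0,"tz":0,"rx":0,"ry":0,"rz":-0.281,"gripper":-1},
    {"tx":0,"ty":0,"tz":0,"rx":0,"ry":0,"rz":-0.281,"gripper":-1},
    {"tx":-0.047,"ty":-0.1,"tz":0.01,"rx":0,"ry":0,"rz":0,"gripper":-0.6},
    {"tx":-0.047,"ty":-0.103,"tz":0.01,"rx":0,"ry":0,"rz":0,"gripper":-0.6},
    {"tx":-0.047,"ty":-0.103,"tz":0.02,"rx":0,"ry":0,"rz":0,"gripper":-0.6},
    {"tx":-0.047,"ty":-0.103,"tz":0.02,"rx":0,"ry":0,"rz":0,"gripper":-0.6},
    {"tx":-0.047,"ty":-0.103,"tz":0.02,"rx":0,"ry":0,"rz":0,"gripper":-0.6},
    {"tx":-0.047,"ty":-0.103,"tz":0.02,"rx":0,"ry":0,"rz":0,"gripper":-0.6},
    {"tx":-0.047,"ty":-0.103,"tz":0.02,"rx":0,"ry":0,"rz":0,"gripper":-0.6},
    {"tx":-0.047,"ty":-0.103,"tz":0.02,"rx":0,"ry":0,"rz":0,"gripper":-0.6},
  ],
  grip_force=20,
)

```text
time_s: 1.8
ee_pos: [493.7, 136.1, 143.8]
ee_rot: [180.0, 0.0, -172.0]
force: [0.8, 0.4, -0.1]
gripper_width: 73.1
gripper_force: 0.0
```

```bash
python3 - <<'E'
from h import *
plan((493,136,8),188)
E
```

```text
t 1.8 pos [493.7 136.1 143.8] [ 180.    0. -172.] F [ 0.84  0.42 -0.06] w 73.1
 rot total [ 0.001  0.001 -0.   ] | shift after rot [ 0.001 -0.     0.272] | shift now [ 0.002 -0.     0.272]
```

Emit:
send_rows(
  motion=[
    {"tx":0,"ty":0,"tz":0.07,"rx":0,"ry":0,"rz":0,"gripper":-0.6},
    {"tx":0,"ty":0,"tz":0.07,"rx":0,"ry":0,"rz":0,"gripper":-0.6},
    {"tx":0,"ty":0,"tz":0.07,"rx":0,"ry":0,"rz":0,"gripper":-0.6},
    {"tx":0,"ty":0,"tz":0.042,"rx":0,"ry":0,"rz":0,"gripper":-0.6},
    {"tx":0,"ty":0,"tz":0.02,"rx":0,"ry":0,"rz":0,"gripper":-0.6},
    {"tx":0,"ty":0,"tz":0,"rx":0,"ry":0,"rz":0,"gripper":1},
    {"tx":0,"ty":0,"tz":0,"rx":0,"ry":0,"rz":0,"gripper":1},
    {"tx":0,"ty":0,"tz":0,"rx":0,"ry":0,"rz":0,"gripper":1},
    {"tx":0,"ty":0,"tz":0,"rx":0,"ry":0,"rz":0,"gripper":1},
    {"tx":0,"ty":0,"tz":0,"rx":0,"ry":0,"rz":0,"gripper":1},
    {"tx":0,"ty":0,"tz":0,"rx":0,"ry":0,"rz":0,"gripper":1},
  ],
  grip_force=20,
)

```text
time_s: 3.18
ee_pos: [493.5, 137.9, 8.8]
ee_rot: [180.0, 0.1, -172.0]
force: [-0.9, -0.6, 6.0]
gripper_width: 46.1
gripper_force: 20.0
```

Emit:
send_rows(
  motion=[
    {"tx":0,"ty":0,"tz":-0.03,"rx":0,"ry":0,"rz":0,"gripper":1},
    {"tx":0,"ty":0,"tz":-0.06,"rx":0,"ry":0,"rz":0,"gripper":1},
    {"tx":0,"ty":0,"tz":-0.06,"rx":0,"ry":0,"rz":0,"gripper":1},
    {"tx":0,"ty":0,"tz":-0.03,"rx":0,"ry":0,"rz":0,"gripper":1},
    {"tx":0,"ty":0,"tz":0,"rx":0,"ry":0,"rz":0,"gripper":1},
    {"tx":0,"ty":0,"tz":0,"rx":0,"ry":0,"rz":0,"gripper":1},
    {"tx":0,"ty":0,"tz":0,"rx":0,"ry":0,"rz":0,"gripper":1},
  ],
)

```text
time_s: 4.05
ee_pos: [492.1, 137.6, 96.8]
ee_rot: [-180.0, -0.1, -172.0]
force: [0.5, 0.0, -0.4]
gripper_width: 45.7
gripper_force: 20.0
```

```bash
python3 - <<'E'
from h import *
plan((687,65,40),180)
plan((687,65,11),180)
E
```

```text
t 4.0 pos [492.1 137.6  96.8] [-1.80e+02 -1.00e-01 -1.72e+02] F [ 0.55  0.04 -0.44] w 45.7
 rot total [-0.001 -0.005  0.267] | shift after rot [-0.39  -0.145  0.114] | shift now [-0.366 -0.198  0.113]
t 4.0 pos [492.1 137.6  96.8] [-1.80e+02 -1.00e-01 -1.72e+02] F [ 0.55  0.04 -0.44] w 45.7
 rot total [-0.001 -0.005  0.267] | shift after rot [-0.39  -0.145  0.172] | shift now [-0.366 -0.198  0.171]
```

```bash
python3 - <<'E'
from h import *
f=grab('top')
P=[onz(f,u,v,102) for u,v in((110,191),(170,220),(140,276),(80,244.5))]; print(np.round(P)); c=np.mean(P,0); print(c)
plan((c[0],c[1],165),154)
E
```

```text
[[609. 447. 102.]
 [531. 290. 102.]
 [390. 362. 102.]
 [471. 517. 102.]]
[500.19170073 404.12296103 102.        ]
t 4.1 pos [492.2 137.6  97. ] [-1.80e+02 -1.00e-01 -1.72e+02] F [-1.27  0.29 -0.56] w 45.7
 rot total [-1.000e-03 -4.000e-03  1.134e+00] | shift after rot [ 0.219  0.486 -0.136] | shift now [-0.09   0.526 -0.136]
```

Emit:
send_rows(
  motion=[
    {"tx":0,"ty":0,"tz":-0.04,"rx":0,"ry":0,"rz":0.283,"gripper":1},
    {"tx":0,"ty":0,"tz":-0.05,"rx":0,"ry":0,"rz":0.283,"gripper":1},
    {"tx":0,"ty":0,"tz":-0.05,"rx":0,"ry":0,"rz":0.283,"gripper":1},
    {"tx":0,"ty":0,"tz":0,"rx":0,"ry":0,"rz":0.283,"gripper":1},
    {"tx":0.036,"ty":0.081,"tz":0,"rx":0,"ry":0,"rz":0,"gripper":1},
    {"tx":0.036,"ty":0.081,"tz":0,"rx":0,"ry":0,"rz":0,"gripper":1},
    {"tx":0.036,"ty":0.081,"tz":0,"rx":0,"ry":0,"rz":0,"gripper":1},
    {"tx":0.036,"ty":0.081,"tz":0,"rx":0,"ry":0,"rz":0,"gripper":1},
    {"tx":0.036,"ty":0.081,"tz":0,"rx":0,"ry":0,"rz":0,"gripper":1},
    {"tx":0.036,"ty":0.081,"tz":0,"rx":0,"ry":0,"rz":0,"gripper":1},
    {"tx":0,"ty":0,"tz":0,"rx":0,"ry":0,"rz":0,"gripper":1},
    {"tx":0,"ty":0,"tz":0,"rx":0,"ry":0,"rz":0,"gripper":1},
  ],
)

```text
time_s: 5.6
ee_pos: [501.7, 402.8, 167.0]
ee_rot: [-179.9, -0.0, 154.1]
force: [0.1, -0.9, 0.2]
gripper_width: 46.0
gripper_force: 20.0
```

```bash
python3 - <<'E'
from h import *
plan((500,404,52),154)
E
```

```text
t 5.6 pos [501.7 402.8 167. ] [-179.9   -0.   154.1] F [ 0.1  -0.91  0.24] w 46.0
 rot total [-0.004 -0.001  0.002] | shift after rot [0.004 0.001 0.23 ] | shift now [0.004 0.001 0.23 ]
```

Emit:
send_rows(
  motion=[
    {"tx":0,"ty":0,"tz":0.06,"rx":0,"ry":0,"rz":0,"gripper":1},
    {"tx":0,"ty":0,"tz":0.08,"rx":0,"ry":0,"rz":0,"gripper":1},
    {"tx":0,"ty":0,"tz":0.06,"rx":0,"ry":0,"rz":0,"gripper":1},
    {"tx":0,"ty":0,"tz":0.03,"rx":0,"ry":0,"rz":0,"gripper":1},
    {"tx":0,"ty":0,"tz":0,"rx":0,"ry":0,"rz":0,"gripper":-0.6},
    {"tx":0,"ty":0,"tz":0,"rx":0,"ry":0,"rz":0,"gripper":-0.6},
    {"tx":0,"ty":0,"tz":0,"rx":0,"ry":0,"rz":0,"gripper":-0.6},
    {"tx":0,"ty":0,"tz":-0.06,"rx":0,"ry":0,"rz":0,"gripper":-0.6},
    {"tx":0,"ty":0,"tz":-0.08,"rx":0,"ry":0,"rz":0,"gripper":-0.6},
    {"tx":0,"ty":0,"tz":-0.08,"rx":0,"ry":0,"rz":0,"gripper":-0.6},
    {"tx":0,"ty":0,"tz":0,"rx":0,"ry":0,"rz":0,"gripper":-0.6},
  ],
)

```text
time_s: 6.98
ee_pos: [504.0, 405.1, 168.0]
ee_rot: [179.5, 0.2, 154.1]
force: [0.1, 0.3, 0.7]
gripper_width: 72.9
gripper_force: 0.0
```

```bash
python3 - <<'E'
from h import *
for c in cartons(grab('top','t2.png')): print(c)
plan((439,66,130),193)
E
```

```text
(array([292., 235.]), 493, -27, 77, 45, -16)
(array([ 51., 245.]), 476, 632, 71, 68, 89)
(array([258., 255.]), 439, 66, 76, 45, 13)
t 7.0 pos [502.8 404.2 165.4] [1.798e+02 1.000e-01 1.541e+02] F [-0.03 -0.44 -0.69] w 73.1
 rot total [ 0.007  0.007 -1.298] | shift after rot [ 0.276 -0.63   0.071] | shift now [-0.181 -0.664  0.068]
```

Emit:
send_rows(
  motion=[
    {"tx":0,"ty":0,"tz":0,"rx":0.007,"ry":0.007,"rz":-0.325,"gripper":-0.6},
    {"tx":0,"ty":0,"tz":0,"rx":0,"ry":0,"rz":-0.325,"gripper":-0.6},
    {"tx":0,"ty":0,"tz":0,"rx":0,"ry":0,"rz":-0.325,"gripper":-0.6},
    {"tx":0,"ty":0,"tz":0,"rx":0,"ry":0,"rz":-0.325,"gripper":-0.6},
    {"tx":0.039,"ty":-0.09,"tz":0.01,"rx":0,"ry":0,"rz":0,"gripper":-0.6},
    {"tx":0.039,"ty":-0.09,"tz":0.01,"rx":0,"ry":0,"rz":0,"gripper":-0.6},
    {"tx":0.039,"ty":-0.09,"tz":0.01,"rx":0,"ry":0,"rz":0,"gripper":-0.6},
    {"tx":0.039,"ty":-0.09,"tz":0.01,"rx":0,"ry":0,"rz":0,"gripper":-0.6},
    {"tx":0.04,"ty":-0.09,"tz":0.01,"rx":0,"ry":0,"rz":0,"gripper":-0.6},
    {"tx":0.04,"ty":-0.09,"tz":0.01,"rx":0,"ry":0,"rz":0,"gripper":-0.6},
    {"tx":0.04,"ty":-0.09,"tz":0.01,"rx":0,"ry":0,"rz":0,"gripper":-0.6},
    {"tx":0,"ty":0,"tz":0,"rx":0,"ry":0,"rz":0,"gripper":-0.6},
  ],
)

```text
time_s: 8.52
ee_pos: [436.4, 63.0, 127.7]
ee_rot: [-179.9, -0.5, -167.2]
force: [0.1, 0.1, 0.2]
gripper_width: 73.1
gripper_force: 0.0
```

```bash
python3 - <<'E'
from h import *
plan((439,66,8),193)
E
```

```text
t 8.5 pos [436.4  63.  127.7] [-179.9   -0.5 -167.2] F [0.12 0.1  0.19] w 73.1
 rot total [-0.002 -0.017 -0.007] | shift after rot [-0.006  0.005  0.239] | shift now [-0.009  0.005  0.239]
```

Emit:
send_rows(
  motion=[
    {"tx":-0.006,"ty":0.005,"tz":0,"rx":0,"ry":-0.017,"rz":-0.007,"gripper":-0.6},
    {"tx":0,"ty":0,"tz":0.07,"rx":0,"ry":0,"rz":0,"gripper":-0.6},
    {"tx":0,"ty":0,"tz":0.07,"rx":0,"ry":0,"rz":0,"gripper":-0.6},
    {"tx":0,"ty":0,"tz":0.06,"rx":0,"ry":0,"rz":0,"gripper":-0.6},
    {"tx":0,"ty":0,"tz":0.038,"rx":0,"ry":0,"rz":0,"gripper":-0.6},
    {"tx":0,"ty":0,"tz":0,"rx":0,"ry":0,"rz":0,"gripper":1},
    {"tx":0,"ty":0,"tz":0,"rx":0,"ry":0,"rz":0,"gripper":1},
    {"tx":0,"ty":0,"tz":0,"rx":0,"ry":0,"rz":0,"gripper":1},
    {"tx":0,"ty":0,"tz":0,"rx":0,"ry":0,"rz":0,"gripper":1},
    {"tx":0,"ty":0,"tz":0,"rx":0,"ry":0,"rz":0,"gripper":1},
    {"tx":0,"ty":0,"tz":0,"rx":0,"ry":0,"rz":0,"gripper":1},
  ],
)

```text
time_s: 9.9
ee_pos: [442.3, 68.8, 10.7]
ee_rot: [-180.0, 0.4, -166.8]
force: [-0.3, 0.6, 6.2]
gripper_width: 45.8
gripper_force: 20.0
```

Emit:
send_rows(
  motion=[
    {"tx":0,"ty":0,"tz":-0.03,"rx":0,"ry":0,"rz":0,"gripper":1},
    {"tx":0,"ty":0,"tz":-0.06,"rx":0,"ry":0,"rz":0,"gripper":1},
    {"tx":0,"ty":0,"tz":-0.06,"rx":0,"ry":0,"rz":0,"gripper":1},
    {"tx":0,"ty":0,"tz":-0.05,"rx":0,"ry":0,"rz":0,"gripper":1},
    {"tx":0,"ty":0,"tz":0,"rx":0,"ry":0,"rz":0,"gripper":1},
    {"tx":0,"ty":0,"tz":0,"rx":0,"ry":0,"rz":0,"gripper":1},
    {"tx":0,"ty":0,"tz":0,"rx":0,"ry":0,"rz":0,"gripper":1},
  ],
)

```text
time_s: 10.78
ee_pos: [439.9, 68.4, 108.5]
ee_rot: [-180.0, 0.0, -166.7]
force: [-1.7, 0.6, -3.8]
gripper_width: 45.9
gripper_force: 20.0
```

```bash
python3 - <<'E'
from h import *
plan((688,65,100),179.2)
E
```

```text
t 10.8 pos [439.9  68.4 108.5] [-180.     0.  -166.7] F [-1.69  0.61 -3.8 ] w 45.9
 rot total [-0.001  0.001  0.468] | shift after rot [-0.496  0.     0.017] | shift now [-0.482 -0.12   0.017]
```

Emit:
send_rows(
  motion=[
    {"tx":0,"ty":0,"tz":0,"rx":0,"ry":0,"rz":0.234,"gripper":1},
    {"tx":0,"ty":0,"tz":0,"rx":0,"ry":0,"rz":0.234,"gripper":1},
    {"tx":-0.04,"ty":0,"tz":0,"rx":0,"ry":0,"rz":0,"gripper":1},
    {"tx":-0.076,"ty":0,"tz":0,"rx":0,"ry":0,"rz":0,"gripper":1},
    {"tx":-0.08,"ty":0,"tz":0,"rx":0,"ry":0,"rz":0,"gripper":1},
    {"tx":-0.08,"ty":0,"tz":0,"rx":0,"ry":0,"rz":0,"gripper":1},
    {"tx":-0.08,"ty":0,"tz":0,"rx":0,"ry":0,"rz":0,"gripper":1},
    {"tx":-0.08,"ty":0,"tz":0,"rx":0,"ry":0,"rz":0,"gripper":1},
    {"tx":-0.06,"ty":0,"tz":0,"rx":0,"ry":0,"rz":0,"gripper":1},
    {"tx":0,"ty":0,"tz":0,"rx":0,"ry":0,"rz":0,"gripper":1},
    {"tx":0,"ty":0,"tz":0,"rx":0,"ry":0,"rz":0,"gripper":1},
  ],
)

```text
time_s: 12.15
ee_pos: [687.7, 65.1, 109.1]
ee_rot: [-180.0, 0.0, 179.2]
force: [-0.1, -0.3, -4.0]
gripper_width: 46.1
gripper_force: 20.0
```

```bash
python3 - <<'E'
from h import *
plan((688,65,15),179.2)
for c in cartons(grab('top','t3.png')): print(c)
E
```

```text
t 12.2 pos [687.7  65.1 109.1] [-180.     0.   179.2] F [-0.15 -0.27 -4.  ] w 46.1
 rot total [-0.     0.     0.001] | shift after rot [-0.001 -0.     0.188] | shift now [-0.001 -0.     0.188]
(array([136., 234.]), 501, 402, 75, 58, -27)
```

View pics/t3.png

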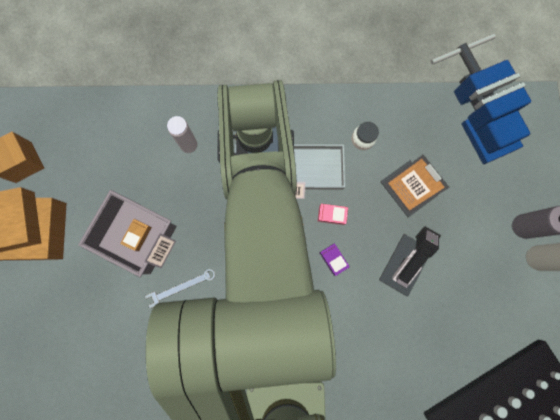

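The first carton lies in the tub at (136,234). The arm hides the tray, and the decoys are untouched.

Emit:
send_rows(
  motion=[
    {"tx":0,"ty":0,"tz":0.06,"rx":0,"ry":0,"rz":0,"gripper":1},
    {"tx":0,"ty":0,"tz":0.06,"rx":0,"ry":0,"rz":0,"gripper":1},
    {"tx":0,"ty":0,"tz":0.04,"rx":0,"ry":0,"rz":0,"gripper":1},
    {"tx":0,"ty":0,"tz":0.02,"rx":0,"ry":0,"rz":0,"gripper":1},
    {"tx":0,"ty":0,"tz":0.006,"rx":0,"ry":0,"rz":0,"gripper":1},
    {"tx":0,"ty":0,"tz":0.002,"rx":0,"ry":0,"rz":0,"gripper":1},
    {"tx":0,"ty":0,"tz":0,"rx":0,"ry":0,"rz":0,"gripper":1},
    {"tx":0,"ty":0,"tz":0,"rx":0,"ry":0,"rz":0,"gripper":1},
  ],
)

```text
time_s: 13.2
ee_pos: [689.7, 65.2, 17.6]
ee_rot: [180.0, 0.3, 179.2]
force: [-0.1, 0.4, -3.7]
gripper_width: 46.1
gripper_force: 20.0
```

Emit:
send_rows(
  motion=[
    {"tx":0,"ty":0,"tz":0.004,"rx":0,"ry":0,"rz":0,"gripper":1},
    {"tx":0,"ty":0,"tz":0,"rx":0,"ry":0,"rz":0,"gripper":1},
    {"tx":0,"ty":0,"tz":0,"rx":0,"ry":0,"rz":0,"gripper":1},
  ],
)

```text
time_s: 13.58
ee_pos: [689.3, 65.2, 14.9]
ee_rot: [180.0, 0.2, 179.2]
force: [0.4, 0.6, -3.4]
gripper_width: 45.9
gripper_force: 20.0
```

Emit:
send_rows(
  motion=[
    {"tx":0,"ty":0,"tz":0.004,"rx":0,"ry":0,"rz":0,"gripper":1},
    {"tx":0,"ty":0,"tz":0,"rx":0,"ry":0,"rz":0,"gripper":1},
    {"tx":0,"ty":0,"tz":0,"rx":0,"ry":0,"rz":0,"gripper":1},
  ],
)

```text
time_s: 13.95
ee_pos: [689.3, 65.2, 14.8]
ee_rot: [180.0, 0.3, 179.2]
force: [-3.5, -0.1, 4.3]
gripper_width: 46.0
gripper_force: 20.0
```

Emit:
send_rows(
  motion=[
    {"tx":0,"ty":0,"tz":0,"rx":0,"ry":0,"rz":0,"gripper":-0.6},
    {"tx":0,"ty":0,"tz":0,"rx":0,"ry":0,"rz":0,"gripper":-0.6},
    {"tx":0,"ty":0,"tz":0,"rx":0,"ry":0,"rz":0,"gripper":-0.6},
    {"tx":0,"ty":0,"tz":-0.06,"rx":0,"ry":0,"rz":0,"gripper":-0.6},
    {"tx":0,"ty":0,"tz":-0.08,"rx":0,"ry":0,"rz":0,"gripper":-0.6},
    {"tx":0,"ty":0,"tz":-0.08,"rx":0,"ry":0,"rz":0,"gripper":-0.6},
    {"tx":0.05,"ty":0,"tz":-0.04,"rx":0,"ry":0,"rz":0.26,"gripper":-0.6},
    {"tx":0.08,"ty":0,"tz":0,"rx":0,"ry":0,"rz":0.26,"gripper":-0.6},
    {"tx":0.05,"ty":-0.06,"tz":0,"rx":0,"ry":0,"rz":0,"gripper":-0.6},
    {"tx":0.05,"ty":-0.06,"tz":0,"rx":0,"ry":0,"rz":0,"gripper":-0.6},
    {"tx":0,"ty":0,"tz":0,"rx":0,"ry":0,"rz":0,"gripper":-0.6},
    {"tx":0,"ty":0,"tz":0,"rx":0,"ry":0,"rz":0,"gripper":-0.6},
  ],
)

```text
time_s: 15.45
ee_pos: [560.3, 28.2, 142.8]
ee_rot: [179.9, 0.3, 163.6]
force: [0.4, 0.2, 0.8]
gripper_width: 73.0
gripper_force: 0.0
```

```bash
python3 - <<'E'
from h import *
plan((493,-27,100),164)
for n in('top','scene'):
    f=grab(n,n+'4.png')
    if n=='top':
        for c in cartons(f): print(c)
E
```

```text
t 15.4 pos [560.3  28.2 142.8] [179.9   0.3 163.6] F [0.44 0.22 0.84] w 73.0
 rot total [ 0.004  0.01  -0.013] | shift after rot [ 0.099 -0.143  0.086] | shift now [ 0.098 -0.144  0.085]
(array([136., 234.]), 501, 402, 75, 58, -27)
```

View pics/scene4.png

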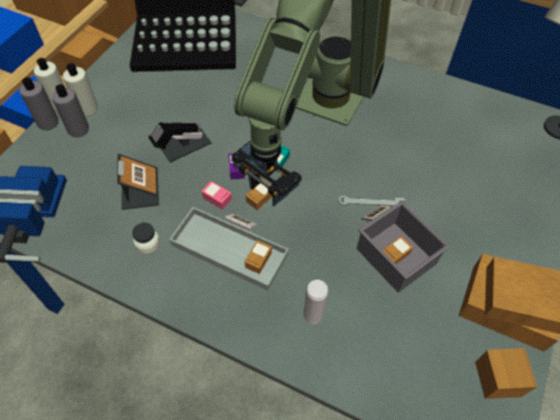

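The scene view shows one carton in the tray at (258,255), the empty one in the tub at (399,248), and the last one unmoved at (259,195).

Emit:
send_rows(
  motion=[
    {"tx":0.05,"ty":-0.07,"tz":0,"rx":0,"ry":0.01,"rz":-0.013,"gripper":-0.6},
    {"tx":0.049,"ty":-0.073,"tz":0,"rx":0,"ry":0,"rz":0,"gripper":-0.6},
    {"tx":0,"ty":0,"tz":0.05,"rx":0,"ry":0,"rz":0,"gripper":-0.6},
    {"tx":0,"ty":0,"tz":0.05,"rx":0,"ry":0,"rz":0,"gripper":-0.6},
    {"tx":0,"ty":0,"tz":0,"rx":0,"ry":0,"rz":0,"gripper":-0.6},
    {"tx":0,"ty":0,"tz":0,"rx":0,"ry":0,"rz":0,"gripper":-0.6},
  ],
)

```text
time_s: 16.3
ee_pos: [493.0, -26.6, 92.9]
ee_rot: [179.9, -0.0, 164.0]
force: [-0.2, 0.6, -0.4]
gripper_width: 73.0
gripper_force: 0.0
```

```bash
python3 - <<'E'
from h import *
plan((493,-27,9),164)
E
```

```text
t 16.3 pos [493.  -26.6  92.9] [179.9  -0.  164. ] F [-0.16  0.6  -0.39] w 73.0
 rot total [ 0.003 -0.     0.001] | shift after rot [-0.    -0.001  0.168] | shift now [-0.    -0.001  0.168]
```

Emit:
send_rows(
  motion=[
    {"tx":0,"ty":0,"tz":0.06,"rx":0,"ry":0,"rz":0,"gripper":-0.6},
    {"tx":0,"ty":0,"tz":0.06,"rx":0,"ry":0,"rz":0,"gripper":-0.6},
    {"tx":0,"ty":0,"tz":0.036,"rx":0,"ry":0,"rz":0,"gripper":-0.6},
    {"tx":0,"ty":0,"tz":0.012,"rx":0,"ry":0,"rz":0,"gripper":-0.6},
    {"tx":0,"ty":0,"tz":0,"rx":0,"ry":0,"rz":0,"gripper":1},
    {"tx":0,"ty":0,"tz":0,"rx":0,"ry":0,"rz":0,"gripper":1},
    {"tx":0,"ty":0,"tz":0,"rx":0,"ry":0,"rz":0,"gripper":1},
    {"tx":0,"ty":0,"tz":0,"rx":0,"ry":0,"rz":0,"gripper":1},
    {"tx":0,"ty":0,"tz":0,"rx":0,"ry":0,"rz":0,"gripper":1},
    {"tx":0,"ty":0,"tz":0,"rx":0,"ry":0,"rz":0,"gripper":1},
  ],
)

```text
time_s: 17.55
ee_pos: [492.5, -26.6, 9.1]
ee_rot: [179.9, 0.0, 164.0]
force: [-0.4, 0.9, 5.7]
gripper_width: 46.1
gripper_force: 20.0
```

Emit:
send_rows(
  motion=[
    {"tx":0,"ty":0,"tz":-0.03,"rx":0,"ry":0,"rz":0,"gripper":1},
    {"tx":0,"ty":0,"tz":-0.06,"rx":0,"ry":0,"rz":0,"gripper":1},
    {"tx":0,"ty":0,"tz":-0.06,"rx":0,"ry":0,"rz":0,"gripper":1},
    {"tx":0,"ty":0,"tz":-0.05,"rx":0,"ry":0,"rz":0,"gripper":1},
    {"tx":0,"ty":0,"tz":0,"rx":0,"ry":0,"rz":0,"gripper":1},
    {"tx":0,"ty":0,"tz":0,"rx":0,"ry":0,"rz":0,"gripper":1},
    {"tx":0,"ty":0,"tz":0,"rx":0,"ry":0,"rz":0,"gripper":1},
  ],
)

```text
time_s: 18.42
ee_pos: [490.8, -26.7, 106.9]
ee_rot: [180.0, -0.3, 164.0]
force: [-0.2, -0.1, -4.0]
gripper_width: 45.7
gripper_force: 20.0
```

```bash
python3 - <<'E'
from h import *
plan((687,-25,100),179.2)
E
```

```text
t 18.4 pos [490.8 -26.7 106.9] [180.   -0.3 164. ] F [-0.21 -0.1  -4.  ] w 45.7
 rot total [ 0.002 -0.008 -0.506] | shift after rot [-0.392  0.009  0.014] | shift now [-0.376  0.111  0.012]
```

Emit:
send_rows(
  motion=[
    {"tx":0,"ty":0,"tz":0,"rx":0,"ry":-0.008,"rz":-0.253,"gripper":1},
    {"tx":0,"ty":0,"tz":0,"rx":0,"ry":0,"rz":-0.253,"gripper":1},
    {"tx":-0.04,"ty":0.009,"tz":0,"rx":0,"ry":0,"rz":0,"gripper":1},
    {"tx":-0.07,"ty":0,"tz":0,"rx":0,"ry":0,"rz":0,"gripper":1},
    {"tx":-0.08,"ty":0,"tz":0,"rx":0,"ry":0,"rz":0,"gripper":1},
    {"tx":-0.08,"ty":0,"tz":0,"rx":0,"ry":0,"rz":0,"gripper":1},
    {"tx":-0.08,"ty":0,"tz":0,"rx":0,"ry":0,"rz":0,"gripper":1},
    {"tx":-0.042,"ty":0,"tz":0,"rx":0,"ry":0,"rz":0,"gripper":1},
    {"tx":0,"ty":0,"tz":0,"rx":0,"ry":0,"rz":0,"gripper":1},
    {"tx":0,"ty":0,"tz":0,"rx":0,"ry":0,"rz":0,"gripper":1},
  ],
)

```text
time_s: 19.68
ee_pos: [686.4, -25.1, 107.5]
ee_rot: [180.0, -0.0, 179.2]
force: [-0.5, -0.3, -4.7]
gripper_width: 46.1
gripper_force: 20.0
```

```bash
python3 - <<'E'
from h import *
plan((687,-25,16),179.2)
E
```

```text
t 19.7 pos [686.4 -25.1 107.5] [180.   -0.  179.2] F [-0.48 -0.35 -4.75] w 46.1
 rot total [ 0.001 -0.001 -0.   ] | shift after rot [-0.001  0.     0.183] | shift now [-0.001 -0.     0.183]
```

Emit:
send_rows(
  motion=[
    {"tx":0,"ty":0,"tz":0.06,"rx":0,"ry":0,"rz":0,"gripper":1},
    {"tx":0,"ty":0,"tz":0.06,"rx":0,"ry":0,"rz":0,"gripper":1},
    {"tx":0,"ty":0,"tz":0.04,"rx":0,"ry":0,"rz":0,"gripper":1},
    {"tx":0,"ty":0,"tz":0.016,"rx":0,"ry":0,"rz":0,"gripper":1},
    {"tx":0,"ty":0,"tz":0.006,"rx":0,"ry":0,"rz":0,"gripper":1},
    {"tx":0,"ty":0,"tz":0,"rx":0,"ry":0,"rz":0,"gripper":1},
    {"tx":0,"ty":0,"tz":0,"rx":0,"ry":0,"rz":0,"gripper":1},
    {"tx":0,"ty":0,"tz":0,"rx":0,"ry":0,"rz":0,"gripper":1},
  ],
)

```text
time_s: 20.68
ee_pos: [688.6, -25.1, 18.6]
ee_rot: [180.0, 0.2, 179.2]
force: [-0.1, -0.6, -4.5]
gripper_width: 45.5
gripper_force: 20.0
```

Emit:
send_rows(
  motion=[
    {"tx":0,"ty":0,"tz":0.006,"rx":0,"ry":0,"rz":0,"gripper":1},
    {"tx":0,"ty":0,"tz":0.003,"rx":0,"ry":0,"rz":0,"gripper":1},
    {"tx":0,"ty":0,"tz":0,"rx":0,"ry":0,"rz":0,"gripper":1},
    {"tx":0,"ty":0,"tz":0,"rx":0,"ry":0,"rz":0,"gripper":1},
  ],
)

```text
time_s: 21.18
ee_pos: [688.2, -25.0, 13.2]
ee_rot: [180.0, 0.2, 179.2]
force: [-0.1, 0.8, -5.1]
gripper_width: 46.1
gripper_force: 20.0
```

Emit:
send_rows(
  motion=[
    {"tx":0,"ty":0,"tz":0.003,"rx":0,"ry":0,"rz":0,"gripper":1},
    {"tx":0,"ty":0,"tz":0,"rx":0,"ry":0,"rz":0,"gripper":1},
    {"tx":0,"ty":0,"tz":0,"rx":0,"ry":0,"rz":0,"gripper":1},
  ],
)

```text
time_s: 21.55
ee_pos: [688.4, -25.0, 13.1]
ee_rot: [180.0, 0.2, 179.2]
force: [-3.1, -0.0, 5.4]
gripper_width: 45.7
gripper_force: 20.0
```

Emit:
send_rows(
  motion=[
    {"tx":0,"ty":0,"tz":0,"rx":0,"ry":0,"rz":0,"gripper":-0.6},
    {"tx":0,"ty":0,"tz":0,"rx":0,"ry":0,"rz":0,"gripper":-0.6},
    {"tx":0,"ty":0,"tz":0,"rx":0,"ry":0,"rz":0,"gripper":-0.6},
    {"tx":0,"ty":0,"tz":-0.06,"rx":0,"ry":0,"rz":0,"gripper":-0.6},
    {"tx":0,"ty":0,"tz":-0.09,"rx":0,"ry":0,"rz":0,"gripper":-0.6},
    {"tx":0,"ty":0,"tz":-0.1,"rx":0,"ry":0,"rz":0,"gripper":-0.6},
    {"tx":0.05,"ty":0,"tz":-0.09,"rx":0,"ry":0,"rz":0.24,"gripper":-0.6},
    {"tx":0.08,"ty":0,"tz":-0.05,"rx":0,"ry":0,"rz":0.24,"gripper":-0.6},
    {"tx":0.08,"ty":0,"tz":0,"rx":0,"ry":0,"rz":0.24,"gripper":-0.6},
    {"tx":0.08,"ty":0,"tz":0,"rx":0,"ry":0,"rz":0.24,"gripper":-0.6},
    {"tx":0.08,"ty":0,"tz":0,"rx":0,"ry":0,"rz":0,"gripper":-0.8},
    {"tx":0,"ty":0,"tz":0,"rx":0,"ry":0,"rz":0,"gripper":-0.8},
  ],
)

```text
time_s: 23.05
ee_pos: [510.6, 27.2, 206.7]
ee_rot: [179.9, 0.1, 150.5]
force: [0.7, -0.2, -0.6]
gripper_width: 82.3
gripper_force: 0.0
```

```bash
python3 - <<'E'
from h import *
plan((457,-378,180),150)
f=grab('top','t5.png'); g=grab('scene','s5.png')
for c in cartons(f): print(c)
a=f['frame'][215:300,370:455,::-1]; b=g['frame'][110:200,140:240,::-1]
z=lambda i:cv2.resize(i,(400,400),interpolation=cv2.INTER_CUBIC)
cv2.imwrite('pics/c5.png',np.hstack([z(a),z(b)]))
E
```

```text
t 23.1 pos [510.6  27.2 206.7] [1.799e+02 1.000e-01 1.505e+02] F [ 0.7  -0.17 -0.65] w 82.3
 rot total [0.004 0.004 0.016] | shift after rot [-0.312 -0.755  0.053] | shift now [-0.306 -0.758  0.053]
(array([136., 234.]), 502, 401, 74, 56, -25)
```

View pics/t5.png

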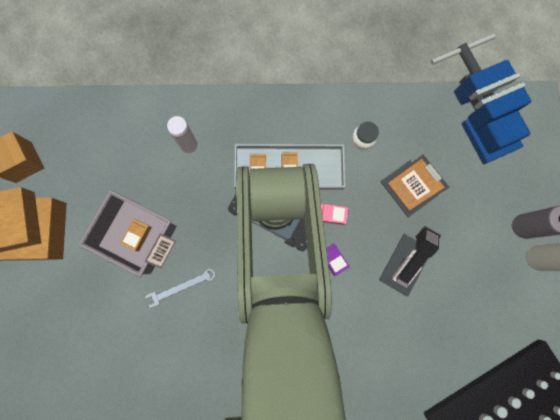

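View pics/c5.png

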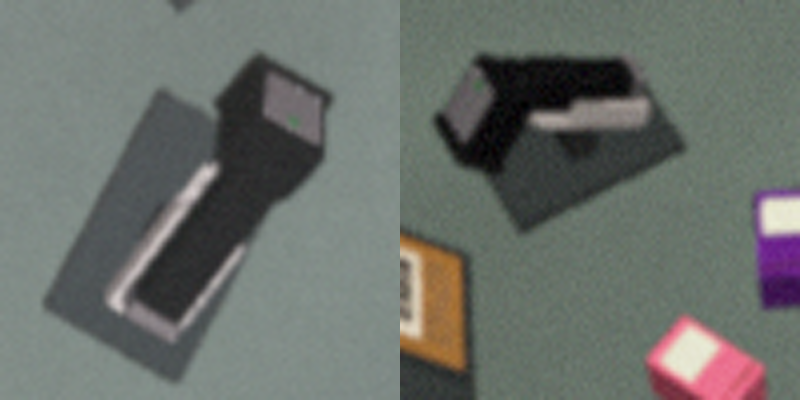

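The top view shows two cartons in the tray at (258,160) and (290,160), and the empty one in the tub. The crops show the scanner undisturbed in its rest; next I triangulate its display patch and the base corners from both views.

```bash
python3 - <<'E'
from h import *
f=grab('top'); g=grab('scene')
def tri(a,b):
    o1,d1=ray(f,*a);o2,d2=ray(g,*b); d1/=np.linalg.norm(d1);d2/=np.linalg.norm(d2)
    s=np.linalg.lstsq(np.c_[d1,-d2],o2-o1,rcond=None)[0]; p,q=o1+s[0]*d1,o2+s[1]*d2
    return (p+q)/2,np.linalg.norm(p-q)
P,e=tri((432.7,237.9),(156.3,130.7)); print('patch',P,e)
print('TL,BL tri',tri((404,233.7),(171.3,162.2)),tri((379.6,279.8),(211.3,143.8)))
T=onz(f,404,233.7,4)[:2];B=onz(f,379.6,279.8,4)[:2];C=onz(f,408.2,296.2,4)[:2]
d=T-B; y1=np.degrees(np.arctan2(d[1],d[0])); d2=C-B; y2=np.degrees(np.arctan2(d2[1],d2[0]))+90
print(np.linalg.norm(d),y1,np.linalg.norm(d2),y2)
for yaw in(y1,y2,(y1+y2)/2):
    x=np.array([np.cos(np.radians(yaw)),np.sin(np.radians(yaw))]); yv=np.array([-x[1],x[0]])
    c=((T+C)/2+(T+B)/2-45*yv)/2 ; o=c+60*x
    print(yaw,'rest',c,'origin',o,'patch rel',(P[:2]-o)@x,(P[:2]-o)@yv,P[2]-89)
E
```

```text
patch [ 473.45134384 -385.47692612  105.05867169] 2.304955065028153
TL,BL tri (array([ 4.93278560e+02, -3.43956734e+02,  3.70433985e-01]), np.float64(6.763031070531173)) (array([ 366.09395659, -270.15997865,   -6.42283166]), np.float64(3.9816789989530856))
148.51705028039612 -31.19170664434912 89.36918161539046 -30.96887866492706
-31.19170664434912 rest [ 407.34551027 -346.06996032] origin [ 458.67186429 -377.1441519 ] patch rel 16.95851703798788 0.5261576600938769 16.05867169434572
-30.96887866492706 rest [ 407.42045285 -346.11513343] origin [ 458.86726849 -376.98947812] patch rel 16.872477184314306 0.22702661492208698 16.05867169434572
-31.080292654638093 rest [ 407.3829596  -346.09258331] origin [ 458.76964158 -377.06691001] patch rel 16.915642529338843 0.37655031049001497 16.05867169434572
```

Emit:
send_rows(
  motion=[
    {"tx":-0.02,"ty":-0.06,"tz":0,"rx":0,"ry":0,"rz":0.05,"gripper":-0.8},
    {"tx":-0.035,"ty":-0.087,"tz":0,"rx":0,"ry":0,"rz":0,"gripper":-0.8},
    {"tx":-0.035,"ty":-0.087,"tz":0,"rx":0,"ry":0,"rz":0,"gripper":-0.8},
    {"tx":-0.035,"ty":-0.087,"tz":0,"rx":0,"ry":0,"rz":0,"gripper":-0.8},
    {"tx":-0.035,"ty":-0.087,"tz":0,"rx":0,"ry":0,"rz":0,"gripper":-0.8},
    {"tx":-0.035,"ty":-0.087,"tz":0,"rx":0,"ry":0,"rz":0,"gripper":-0.8},
    {"tx":-0.035,"ty":-0.087,"tz":0,"rx":0,"ry":0,"rz":0,"gripper":-0.8},
    {"tx":-0.035,"ty":-0.087,"tz":0,"rx":0,"ry":0,"rz":0,"gripper":-0.8},
    {"tx":-0.035,"ty":-0.087,"tz":0,"rx":0,"ry":0,"rz":0,"gripper":-0.8},
    {"tx":0,"ty":0,"tz":0,"rx":0,"ry":0,"rz":0,"gripper":-0.8},
    {"tx":0,"ty":0,"tz":0,"rx":0,"ry":0,"rz":0,"gripper":-0.8},
  ],
)

```text
time_s: 24.62
ee_pos: [446.7, -375.2, 205.3]
ee_rot: [179.8, 0.1, 148.8]
force: [0.7, -0.4, 0.7]
gripper_width: 82.1
gripper_force: 0.0
```

```bash
python3 - <<'E'
from h import *
plan((458.5,-377,70),149)
E
```

```text
t 24.6 pos [ 446.7 -375.2  205.3] [1.798e+02 1.000e-01 1.488e+02] F [ 0.7  -0.4   0.71] w 82.1
 rot total [ 0.005  0.002 -0.006] | shift after rot [-0.022  0.009  0.271] | shift now [-0.022  0.008  0.271]
```

Emit:
send_rows(
  motion=[
    {"tx":-0.022,"ty":0.009,"tz":0,"rx":0.005,"ry":0.002,"rz":-0.006,"gripper":-0.8},
    {"tx":0,"ty":0,"tz":0.05,"rx":0,"ry":0,"rz":0,"gripper":-0.8},
    {"tx":0,"ty":0,"tz":0.06,"rx":0,"ry":0,"rz":0,"gripper":-0.8},
    {"tx":0,"ty":0,"tz":0.06,"rx":0,"ry":0,"rz":0,"gripper":-0.8},
    {"tx":0,"ty":0,"tz":0.06,"rx":0,"ry":0,"rz":0,"gripper":-0.8},
    {"tx":0,"ty":0,"tz":0.03,"rx":0,"ry":0,"rz":0,"gripper":-0.8},
    {"tx":0,"ty":0,"tz":0.011,"rx":0,"ry":0,"rz":0,"gripper":-0.8},
    {"tx":0,"ty":0,"tz":0,"rx":0,"ry":0,"rz":0,"gripper":-0.8},
    {"tx":0,"ty":0,"tz":0,"rx":0,"ry":0,"rz":0,"gripper":-0.8},
  ],
)

```text
time_s: 25.75
ee_pos: [459.2, -377.5, 71.6]
ee_rot: [-179.9, 0.2, 149.1]
force: [-0.3, -0.0, 0.2]
gripper_width: 82.0
gripper_force: 0.0
```

```bash
python3 - <<'E'
from h import *
plan((458.5,-377,70),149)
E
```

```text
t 25.8 pos [ 459.2 -377.5   71.6] [-179.9    0.2  149.1] F [-0.26 -0.03  0.23] w 82.0
 rot total [-0.002  0.007  0.002] | shift after rot [0.002 0.    0.003] | shift now [0.002 0.    0.003]
```

Emit:
send_rows(
  motion=[
    {"tx":0,"ty":0,"tz":0.003,"rx":0,"ry":0,"rz":0,"gripper":1},
    {"tx":0,"ty":0,"tz":0,"rx":0,"ry":0,"rz":0,"gripper":1},
    {"tx":0,"ty":0,"tz":0,"rx":0,"ry":0,"rz":0,"gripper":1},
    {"tx":0,"ty":0,"tz":0,"rx":0,"ry":0,"rz":0,"gripper":1},
    {"tx":0,"ty":0,"tz":0,"rx":0,"ry":0,"rz":0,"gripper":1},
    {"tx":0,"ty":0,"tz":0,"rx":0,"ry":0,"rz":0,"gripper":1},
    {"tx":0,"ty":0,"tz":0,"rx":0,"ry":0,"rz":0,"gripper":1},
    {"tx":0,"ty":0,"tz":0,"rx":0,"ry":0,"rz":0,"gripper":1},
  ],
  grip_force=40,
)

```text
time_s: 26.75
ee_pos: [458.4, -376.9, 69.0]
ee_rot: [-180.0, 0.1, 149.1]
force: [-0.1, -0.4, 0.3]
gripper_width: 46.4
gripper_force: 39.7
```

```bash
python3 - <<'E'
from h import *
plan((458.5,-377,70),149)
E
```

```text
t 26.8 pos [ 458.4 -376.9   69. ] [-1.800e+02  1.000e-01  1.491e+02] F [-0.13 -0.43  0.26] w 46.4
 rot total [-0.001  0.002  0.002] | shift after rot [-0.    -0.    -0.002] | shift now [-0.    -0.    -0.002]
```

Emit:
send_rows(
  motion=[
    {"tx":0,"ty":0,"tz":-0.02,"rx":0,"ry":0,"rz":0,"gripper":1},
    {"tx":0,"ty":0,"tz":-0.03,"rx":0,"ry":0,"rz":0,"gripper":1},
    {"tx":0,"ty":0,"tz":-0.04,"rx":0,"ry":0,"rz":0,"gripper":1},
    {"tx":0,"ty":0,"tz":-0.05,"rx":0,"ry":0,"rz":0,"gripper":1},
    {"tx":0,"ty":0,"tz":-0.05,"rx":0,"ry":0,"rz":0,"gripper":1},
    {"tx":0,"ty":0,"tz":-0.05,"rx":0,"ry":0,"rz":0,"gripper":1},
    {"tx":0,"ty":0,"tz":-0.04,"rx":0,"ry":0,"rz":0,"gripper":1},
    {"tx":0,"ty":0,"tz":0,"rx":0,"ry":0,"rz":0,"gripper":1},
    {"tx":0,"ty":0,"tz":0,"rx":0,"ry":0,"rz":0,"gripper":1},
  ],
)

```text
time_s: 27.88
ee_pos: [458.0, -376.5, 208.5]
ee_rot: [-180.0, 0.0, 149.1]
force: [-0.2, 0.4, -2.6]
gripper_width: 46.7
gripper_force: 39.7
```

```bash
cat >> h.py <<'E'
LAB={'card':((621,-361,75),-55,40),'tray':((612,-23,52),-.8,45),'tub':((452,315,98),64,45)}
def aim(k,dist=145):
    L,yaw,tl=LAB[k]; tilt=45-tl; S=R.from_euler('zy',[0,0]) 
    S=R.from_euler('z',yaw,degrees=True)*R.from_euler('y',tilt,degrees=True)
    o=np.array(L)-dist*S.apply([.7071,0,-.7071]); p=o-20*S.apply([0,0,1])
    print(k,'TCP',p.round(1)); plan(p,yaw+180,tilt)
    # where the beam goes now
    s=env.state(); Rt=R.from_euler('xyz',s['ee_rot'],degrees=True)
    oo=s['ee_pos']-20*Rt.apply([0,0,1]); b=Rt.apply([-.7071,0,.7071]); v=np.array(L)-oo
    n=-S.apply([.7071,0,-.7071])
    print(' now: window-label dist',(v@b-45).round(1),'off-axis',np.linalg.norm(v-(v@b)*b).round(1),'angle',np.degrees(np.arccos(-b@n)).round(1))
E
python3 - <<'E'
from h import *
aim('card')
f=grab('top','t6.png'); g=grab('scene','s6.png')
E
```

```text
card TCP [ 566.5 -283.2  166.2]
t 27.9 pos [ 458.  -376.5  208.5] [-180.     0.   149.1] F [-0.25  0.35 -2.57] w 46.7
 rot total [-0.036  0.165  0.802] | shift after rot [0.021 0.285 0.087] | shift now [-0.09   0.272  0.085]
 now: window-label dist 156.8 off-axis 98.4 angle 16.9
```

View pics/s6.png

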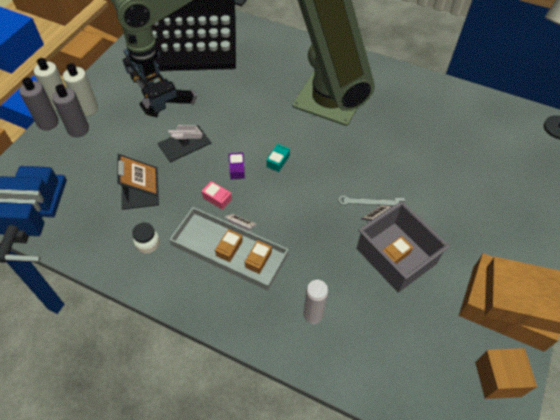

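The scanner hangs in the gripper at (160,100) and the rest is empty. Both cartons sit flat in the tray.

Emit:
send_rows(
  motion=[
    {"tx":0,"ty":0.03,"tz":0,"rx":0,"ry":0,"rz":0.2,"gripper":1},
    {"tx":0,"ty":0.05,"tz":0,"rx":0,"ry":0,"rz":0.2,"gripper":1},
    {"tx":0,"ty":0.05,"tz":0,"rx":0,"ry":0,"rz":0.2,"gripper":1},
    {"tx":0,"ty":0.05,"tz":0,"rx":0,"ry":0,"rz":0.2,"gripper":1},
    {"tx":0,"ty":0.05,"tz":0,"rx":0,"ry":0.085,"rz":0,"gripper":1},
    {"tx":0,"ty":0,"tz":0,"rx":0,"ry":0.085,"rz":0,"gripper":1},
    {"tx":0,"ty":0,"tz":0,"rx":0,"ry":0,"rz":0,"gripper":1},
    {"tx":0,"ty":0,"tz":0,"rx":0,"ry":0,"rz":0,"gripper":1},
  ],
)

```text
time_s: 28.98
ee_pos: [536.9, -294.9, 208.3]
ee_rot: [-180.0, -5.1, 125.0]
force: [-0.5, 0.2, -1.8]
gripper_width: 46.7
gripper_force: 39.7
```

```bash
python3 - <<'E'
from h import *
aim('card')
E
```

```text
card TCP [ 566.5 -283.2  166.2]
t 29.0 pos [ 536.9 -294.9  208.3] [-180.    -5.1  125. ] F [-0.47  0.23 -1.77] w 46.7
 rot total [-0.001 -0.002  0.002] | shift after rot [-0.022  0.062  0.083] | shift now [-0.022  0.062  0.083]
 now: window-label dist 137.1 off-axis 37.5 angle 0.4
```

Emit:
send_rows(
  motion=[
    {"tx":-0.011,"ty":0.031,"tz":0.041,"rx":0,"ry":0,"rz":0,"gripper":1},
    {"tx":-0.011,"ty":0.031,"tz":0.041,"rx":0,"ry":0,"rz":0,"gripper":1},
    {"tx":0,"ty":0,"tz":0,"rx":0,"ry":0,"rz":0,"gripper":1},
    {"tx":0,"ty":0,"tz":0,"rx":0,"ry":0,"rz":0,"gripper":1},
    {"tx":0,"ty":0,"tz":0,"rx":0,"ry":0,"rz":0,"gripper":1},
  ],
)

```text
time_s: 29.6
ee_pos: [567.2, -283.4, 167.8]
ee_rot: [180.0, -5.0, 125.1]
force: [0.7, 0.1, -1.1]
gripper_width: 46.5
gripper_force: 39.7
```

```bash
python3 - <<'E'
from h import *
aim('card')
f=grab('top','t7.png'); g=grab('scene','s7.png')
b=g['frame'][90:230,90:250,::-1]; a=f['frame'][150:290,340:480,::-1]
cv2.imwrite('pics/c7.png',np.hstack([cv2.resize(b,(400,350)),cv2.resize(a,(350,350))]))
E
```

```text
card TCP [ 566.5 -283.2  166.2]
t 29.6 pos [ 567.2 -283.4  167.8] [180.   -5.  125.1] F [ 0.71  0.11 -1.12] w 46.5
 rot total [0.001 0.001 0.002] | shift after rot [ 0.001 -0.001  0.003] | shift now [ 0.001 -0.001  0.003]
 now: window-label dist 100.9 off-axis 1.7 angle 0.4
```

View pics/c7.png

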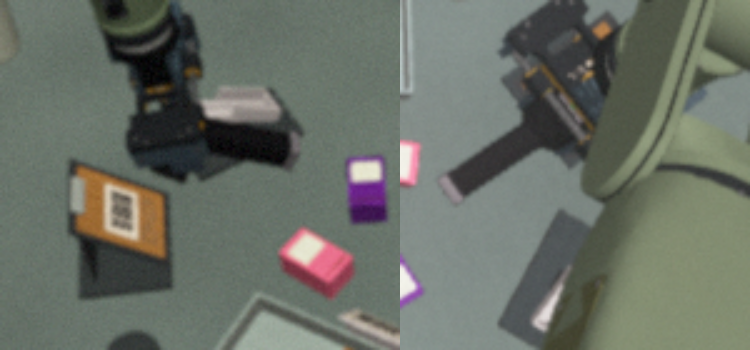

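The scanner head faces the card squarely, with the label at about (120,212) in the left crop. Now I hold still.

Emit:
send_rows(
  motion=[
    {"tx":0,"ty":0,"tz":0,"rx":0,"ry":0,"rz":0,"gripper":1},
    {"tx":0,"ty":0,"tz":0,"rx":0,"ry":0,"rz":0,"gripper":1},
    {"tx":0,"ty":0,"tz":0,"rx":0,"ry":0,"rz":0,"gripper":1},
    {"tx":0,"ty":0,"tz":0,"rx":0,"ry":0,"rz":0,"gripper":1},
    {"tx":0,"ty":0,"tz":0,"rx":0,"ry":0,"rz":0,"gripper":1},
    {"tx":0,"ty":0,"tz":0,"rx":0,"ry":0,"rz":0,"gripper":1},
    {"tx":0,"ty":0,"tz":0,"rx":0,"ry":0,"rz":0,"gripper":1},
    {"tx":0,"ty":0,"tz":0,"rx":0,"ry":0,"rz":0,"gripper":1},
    {"tx":0,"ty":0,"tz":0,"rx":0,"ry":0,"rz":0,"gripper":1},
    {"tx":0,"ty":0,"tz":0,"rx":0,"ry":0,"rz":0,"gripper":1},
  ],
)

```text
time_s: 30.95
ee_pos: [567.0, -283.1, 167.2]
ee_rot: [180.0, -5.0, 125.1]
force: [0.1, 0.7, -1.9]
gripper_width: 46.4
gripper_force: 39.7
```

Emit:
send_rows(
  motion=[
    {"tx":0,"ty":0,"tz":0,"rx":0,"ry":0,"rz":0,"gripper":1},
    {"tx":0,"ty":0,"tz":0,"rx":0,"ry":0,"rz":0,"gripper":1},
    {"tx":0,"ty":0,"tz":0,"rx":0,"ry":0,"rz":0,"gripper":1},
    {"tx":0,"ty":0,"tz":0,"rx":0,"ry":0,"rz":0,"gripper":1},
    {"tx":0,"ty":0,"tz":0,"rx":0,"ry":0,"rz":0,"gripper":1},
    {"tx":0,"ty":0,"tz":0,"rx":0,"ry":0,"rz":0,"gripper":1},
    {"tx":0,"ty":0,"tz":0,"rx":0,"ry":0,"rz":0,"gripper":1},
    {"tx":0,"ty":0,"tz":0,"rx":0,"ry":0,"rz":0,"gripper":1},
    {"tx":0,"ty":0,"tz":0,"rx":0,"ry":0,"rz":0,"gripper":1},
    {"tx":0,"ty":0,"tz":0,"rx":0,"ry":0,"rz":0,"gripper":1},
  ],
)

```text
time_s: 32.2
ee_pos: [567.0, -283.1, 167.1]
ee_rot: [180.0, -5.0, 125.1]
force: [-0.0, 0.5, -2.2]
gripper_width: 46.2
gripper_force: 39.7
```

```bash
python3 - <<'E'
from h import *
aim('card'); aim('tray')
E
```

```text
card TCP [ 566.5 -283.2  166.2]
t 32.2 pos [ 567.  -283.1  167.1] [180.   -5.  125.1] F [-0.03  0.46 -2.2 ] w 46.2
 rot total [-0.    -0.001  0.002] | shift after rot [ 0.    -0.001  0.002] | shift now [ 0.    -0.001  0.002]
 now: window-label dist 100.6 off-axis 0.9 angle 0.4
tray TCP [509.5 -21.6 134.5]
t 32.2 pos [ 567.  -283.1  167.1] [180.   -5.  125.1] F [-0.03  0.46 -2.2 ] w 46.2
 rot total [ 0.079 -0.155 -1.803] | shift after rot [0.122 0.521 0.065] | shift now [0.487 0.206 0.108]
 now: window-label dist -62.8 off-axis 297.1 angle 36.1
```

Emit:
send_rows(
  motion=[
    {"tx":0,"ty":0,"tz":-0.05,"rx":0,"ry":-0.085,"rz":0,"gripper":1},
    {"tx":0,"ty":0,"tz":-0.03,"rx":0,"ry":-0.085,"rz":0,"gripper":1},
    {"tx":0.05,"ty":0.03,"tz":0,"rx":0,"ry":0,"rz":-0.226,"gripper":1},
    {"tx":0.05,"ty":0.03,"tz":0,"rx":0,"ry":0,"rz":-0.226,"gripper":1},
    {"tx":0.05,"ty":0.03,"tz":0,"rx":0,"ry":0,"rz":-0.226,"gripper":1},
    {"tx":0.05,"ty":0.03,"tz":0,"rx":0,"ry":0,"rz":-0.226,"gripper":1},
    {"tx":0.03,"ty":0.05,"tz":0,"rx":0,"ry":0,"rz":-0.226,"gripper":1},
    {"tx":0.03,"ty":0.05,"tz":0,"rx":0,"ry":0,"rz":-0.226,"gripper":1},
    {"tx":0,"ty":0.05,"tz":0,"rx":0,"ry":0,"rz":-0.226,"gripper":1},
    {"tx":0,"ty":0.05,"tz":0,"rx":0,"ry":0,"rz":-0.226,"gripper":1},
    {"tx":0,"ty":0,"tz":0,"rx":0,"ry":0,"rz":0,"gripper":1},
    {"tx":0,"ty":0,"tz":0,"rx":0,"ry":0,"rz":0,"gripper":1},
  ],
)

```text
time_s: 33.7
ee_pos: [542.9, -67.0, 207.8]
ee_rot: [-179.9, 0.2, 179.3]
force: [0.3, 0.1, -2.1]
gripper_width: 46.5
gripper_force: 39.7
```

```bash
python3 - <<'E'
from h import *
aim('tray')
E
```

```text
tray TCP [509.5 -21.6 134.5]
t 33.7 pos [542.9 -67.  207.8] [-179.9    0.2  179.3] F [ 0.3   0.14 -2.11] w 46.5
 rot total [-0.004  0.005  0.002] | shift after rot [0.068 0.09  0.147] | shift now [0.068 0.09  0.146]
 now: window-label dist 127.5 off-axis 88.6 angle 0.4
```

Emit:
send_rows(
  motion=[
    {"tx":0.023,"ty":0.03,"tz":0.03,"rx":0,"ry":0.005,"rz":0,"gripper":1},
    {"tx":0.023,"ty":0.03,"tz":0.04,"rx":0,"ry":0,"rz":0,"gripper":1},
    {"tx":0.022,"ty":0.03,"tz":0.04,"rx":0,"ry":0,"rz":0,"gripper":1},
    {"tx":0,"ty":0,"tz":0.036,"rx":0,"ry":0,"rz":0,"gripper":1},
    {"tx":0,"ty":0,"tz":0,"rx":0,"ry":0,"rz":0,"gripper":1},
    {"tx":0,"ty":0,"tz":0,"rx":0,"ry":0,"rz":0,"gripper":1},
    {"tx":0,"ty":0,"tz":0,"rx":0,"ry":0,"rz":0,"gripper":1},
    {"tx":0,"ty":0,"tz":0,"rx":0,"ry":0,"rz":0,"gripper":1},
  ],
)

```text
time_s: 34.7
ee_pos: [509.8, -21.4, 134.3]
ee_rot: [-179.9, -0.0, 179.3]
force: [0.6, -0.0, -2.4]
gripper_width: 46.3
gripper_force: 39.7
```

```bash
python3 - <<'E'
from h import *
aim('tray')
E
```

```text
tray TCP [509.5 -21.6 134.5]
t 34.7 pos [509.8 -21.4 134.3] [-179.9   -0.   179.3] F [ 0.58 -0.04 -2.42] w 46.3
 rot total [-0.002 -0.001  0.003] | shift after rot [ 0.001 -0.    -0.   ] | shift now [ 0.001 -0.    -0.   ]
 now: window-label dist 99.6 off-axis 0.2 angle 0.4
```

Emit:
send_rows(
  motion=[
    {"tx":0,"ty":0,"tz":0,"rx":0,"ry":0,"rz":0,"gripper":1},
    {"tx":0,"ty":0,"tz":0,"rx":0,"ry":0,"rz":0,"gripper":1},
    {"tx":0,"ty":0,"tz":0,"rx":0,"ry":0,"rz":0,"gripper":1},
    {"tx":0,"ty":0,"tz":0,"rx":0,"ry":0,"rz":0,"gripper":1},
    {"tx":0,"ty":0,"tz":0,"rx":0,"ry":0,"rz":0,"gripper":1},
    {"tx":0,"ty":0,"tz":0,"rx":0,"ry":0,"rz":0,"gripper":1},
    {"tx":0,"ty":0,"tz":0,"rx":0,"ry":0,"rz":0,"gripper":1},
    {"tx":0,"ty":0,"tz":0,"rx":0,"ry":0,"rz":0,"gripper":1},
    {"tx":0,"ty":0,"tz":0,"rx":0,"ry":0,"rz":0,"gripper":1},
    {"tx":0,"ty":0,"tz":0,"rx":0,"ry":0,"rz":0,"gripper":1},
    {"tx":0,"ty":0,"tz":0,"rx":0,"ry":0,"rz":0,"gripper":1},
    {"tx":0,"ty":0,"tz":0,"rx":0,"ry":0,"rz":0,"gripper":1},
  ],
)

```text
time_s: 36.2
ee_pos: [509.4, -21.2, 133.7]
ee_rot: [-179.9, -0.1, 179.3]
force: [-0.9, -0.1, -1.7]
gripper_width: 46.6
gripper_force: 39.7
```

Emit:
send_rows(
  motion=[
    {"tx":0,"ty":0,"tz":0,"rx":0,"ry":0,"rz":0,"gripper":1},
    {"tx":0,"ty":0,"tz":0,"rx":0,"ry":0,"rz":0,"gripper":1},
    {"tx":0,"ty":0,"tz":0,"rx":0,"ry":0,"rz":0,"gripper":1},
    {"tx":0,"ty":0,"tz":0,"rx":0,"ry":0,"rz":0,"gripper":1},
    {"tx":0,"ty":0,"tz":0,"rx":0,"ry":0,"rz":0,"gripper":1},
    {"tx":0,"ty":0,"tz":0,"rx":0,"ry":0,"rz":0,"gripper":1},
    {"tx":0,"ty":0,"tz":0,"rx":0,"ry":0,"rz":0,"gripper":1},
    {"tx":0,"ty":0,"tz":0,"rx":0,"ry":0,"rz":0,"gripper":1},
    {"tx":0,"ty":0,"tz":0,"rx":0,"ry":0,"rz":0,"gripper":1},
    {"tx":0,"ty":0,"tz":0,"rx":0,"ry":0,"rz":0,"gripper":1},
  ],
)

```text
time_s: 37.45
ee_pos: [509.4, -21.2, 133.7]
ee_rot: [-179.9, -0.1, 179.3]
force: [-0.2, 0.3, -1.7]
gripper_width: 46.4
gripper_force: 39.7
```

```bash
python3 - <<'E'
from h import *
aim('tray'); aim('tub')
g=grab('scene','s8.png')
E
```

```text
tray TCP [509.5 -21.6 134.5]
t 37.5 pos [509.4 -21.2 133.7] [-1.799e+02 -1.000e-01  1.793e+02] F [-0.18  0.34 -1.73] w 46.4
 rot total [-0.002 -0.004  0.004] | shift after rot [-0.    -0.001 -0.002] | shift now [-0.    -0.001 -0.002]
 now: window-label dist 99.5 off-axis 1.0 angle 0.4
tub TCP [407.1 222.8 180.5]
t 37.5 pos [509.4 -21.2 133.7] [-1.799e+02 -1.000e-01  1.793e+02] F [-0.18  0.34 -1.73] w 46.4
 rot total [ 0.    -0.004 -2.156] | shift after rot [-0.349  0.398 -0.094] | shift now [ 0.211  0.486 -0.094]
 now: window-label dist -49.2 off-axis 345.6 angle 44.5
```

View pics/s8.png

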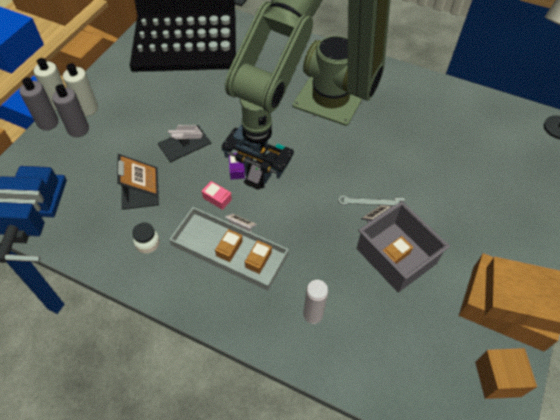

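The scanner nose at (255,177) faces the tray label at (240,220), and the cartons are still in place. On to the tub label.

Emit:
send_rows(
  motion=[
    {"tx":0,"ty":0.03,"tz":-0.05,"rx":0,"ry":0,"rz":0,"gripper":1},
    {"tx":0,"ty":0.04,"tz":-0.05,"rx":0,"ry":0,"rz":0,"gripper":1},
    {"tx":0.02,"ty":0.05,"tz":0,"rx":0,"ry":0,"rz":-0.24,"gripper":1},
    {"tx":0.02,"ty":0.05,"tz":0,"rx":0,"ry":0,"rz":-0.24,"gripper":1},
    {"tx":0,"ty":0.05,"tz":0,"rx":0,"ry":0,"rz":-0.24,"gripper":1},
    {"tx":0,"ty":0.05,"tz":0,"rx":0,"ry":0,"rz":-0.24,"gripper":1},
    {"tx":-0.03,"ty":0.05,"tz":0,"rx":0,"ry":0,"rz":-0.24,"gripper":1},
    {"tx":-0.04,"ty":0.05,"tz":0,"rx":0,"ry":0,"rz":-0.24,"gripper":1},
    {"tx":-0.05,"ty":0.03,"tz":0,"rx":0,"ry":0,"rz":-0.24,"gripper":1},
    {"tx":-0.05,"ty":0,"tz":0,"rx":0,"ry":0,"rz":-0.24,"gripper":1},
    {"tx":0,"ty":0,"tz":0,"rx":0,"ry":0,"rz":-0.236,"gripper":1},
    {"tx":0,"ty":0,"tz":0,"rx":0,"ry":0,"rz":0,"gripper":1},
  ],
)

```text
time_s: 39.0
ee_pos: [500.2, 218.6, 183.2]
ee_rot: [179.9, -0.1, -116.1]
force: [-0.7, 0.2, -2.3]
gripper_width: 46.2
gripper_force: 39.7
```

```bash
python3 - <<'E'
from h import *
aim('tub')
E
```

```text
tub TCP [407.1 222.8 180.5]
t 39.0 pos [500.2 218.6 183.2] [ 1.799e+02 -1.000e-01 -1.161e+02] F [-0.74  0.2  -2.34] w 46.2
 rot total [ 0.003 -0.004 -0.003] | shift after rot [0.074 0.171 0.005] | shift now [0.074 0.171 0.006]
 now: window-label dist 75.8 off-axis 90.0 angle 0.4
```

Emit:
send_rows(
  motion=[
    {"tx":0.018,"ty":0.043,"tz":0,"rx":0,"ry":0,"rz":0,"gripper":1},
    {"tx":0.019,"ty":0.043,"tz":0.002,"rx":0,"ry":0,"rz":0,"gripper":1},
    {"tx":0.019,"ty":0.043,"tz":0.002,"rx":0,"ry":0,"rz":0,"gripper":1},
    {"tx":0.018,"ty":0.042,"tz":0,"rx":0,"ry":0,"rz":0,"gripper":1},
    {"tx":0,"ty":0,"tz":0,"rx":0,"ry":0,"rz":0,"gripper":1},
    {"tx":0,"ty":0,"tz":0,"rx":0,"ry":0,"rz":0,"gripper":1},
    {"tx":0,"ty":0,"tz":0,"rx":0,"ry":0,"rz":0,"gripper":1},
    {"tx":0,"ty":0,"tz":0,"rx":0,"ry":0,"rz":0,"gripper":1},
  ],
)

```text
time_s: 40.0
ee_pos: [407.8, 222.6, 181.5]
ee_rot: [179.9, -0.1, -116.1]
force: [-0.3, -0.1, -2.0]
gripper_width: 46.6
gripper_force: 39.7
```

```bash
python3 - <<'E'
from h import *
aim('tub')
E
```

```text
tub TCP [407.1 222.8 180.5]
t 40.0 pos [407.8 222.6 181.5] [ 1.799e+02 -1.000e-01 -1.161e+02] F [-0.28 -0.12 -2.05] w 46.6
 rot total [ 0.002 -0.004 -0.002] | shift after rot [0.    0.002 0.002] | shift now [0.    0.002 0.002]
 now: window-label dist 100.6 off-axis 1.0 angle 0.4
```

Emit:
send_rows(
  motion=[
    {"tx":0,"ty":0,"tz":0,"rx":0,"ry":0,"rz":0,"gripper":1},
    {"tx":0,"ty":0,"tz":0,"rx":0,"ry":0,"rz":0,"gripper":1},
    {"tx":0,"ty":0,"tz":0,"rx":0,"ry":0,"rz":0,"gripper":1},
    {"tx":0,"ty":0,"tz":0,"rx":0,"ry":0,"rz":0,"gripper":1},
    {"tx":0,"ty":0,"tz":0,"rx":0,"ry":0,"rz":0,"gripper":1},
    {"tx":0,"ty":0,"tz":0,"rx":0,"ry":0,"rz":0,"gripper":1},
    {"tx":0,"ty":0,"tz":0,"rx":0,"ry":0,"rz":0,"gripper":1},
    {"tx":0,"ty":0,"tz":0,"rx":0,"ry":0,"rz":0,"gripper":1},
    {"tx":0,"ty":0,"tz":0,"rx":0,"ry":0,"rz":0,"gripper":1},
    {"tx":0,"ty":0,"tz":0,"rx":0,"ry":0,"rz":0,"gripper":1},
    {"tx":0,"ty":0,"tz":0,"rx":0,"ry":0,"rz":0,"gripper":1},
    {"tx":0,"ty":0,"tz":0,"rx":0,"ry":0,"rz":0,"gripper":1},
  ],
)

```text
time_s: 41.5
ee_pos: [407.3, 222.6, 181.7]
ee_rot: [179.9, -0.1, -116.0]
force: [-0.6, -0.6, -1.2]
gripper_width: 46.1
gripper_force: 39.7
```

Emit:
send_rows(
  motion=[
    {"tx":0,"ty":0,"tz":0,"rx":0,"ry":0,"rz":0,"gripper":1},
    {"tx":0,"ty":0,"tz":0,"rx":0,"ry":0,"rz":0,"gripper":1},
    {"tx":0,"ty":0,"tz":0,"rx":0,"ry":0,"rz":0,"gripper":1},
    {"tx":0,"ty":0,"tz":0,"rx":0,"ry":0,"rz":0,"gripper":1},
    {"tx":0,"ty":0,"tz":0,"rx":0,"ry":0,"rz":0,"gripper":1},
    {"tx":0,"ty":0,"tz":0,"rx":0,"ry":0,"rz":0,"gripper":1},
    {"tx":0,"ty":0,"tz":0,"rx":0,"ry":0,"rz":0,"gripper":1},
    {"tx":0,"ty":0,"tz":0,"rx":0,"ry":0,"rz":0,"gripper":1},
    {"tx":0,"ty":0,"tz":0,"rx":0,"ry":0,"rz":0,"gripper":1},
    {"tx":0,"ty":0,"tz":0,"rx":0,"ry":0,"rz":0,"gripper":1},
  ],
)

```text
time_s: 42.75
ee_pos: [407.3, 222.6, 181.7]
ee_rot: [179.9, -0.1, -116.0]
force: [0.2, -0.1, -1.3]
gripper_width: 46.4
gripper_force: 39.7
```

```bash
python3 - <<'E'
from h import *
aim('tub')
plan((458.4,-376.9,200),149.1)
g=grab('scene','s9.png')
E
```

```text
tub TCP [407.1 222.8 180.5]
t 42.8 pos [407.3 222.6 181.7] [ 1.799e+02 -1.000e-01 -1.160e+02] F [ 0.21 -0.12 -1.29] w 46.4
 rot total [ 0.002 -0.003 -0.001] | shift after rot [-0.     0.001  0.002] | shift now [-0.     0.001  0.002]
 now: window-label dist 100.8 off-axis 0.6 angle 0.4
t 42.8 pos [407.3 222.6 181.7] [ 1.799e+02 -1.000e-01 -1.160e+02] F [ 0.21 -0.12 -1.29] w 46.4
 rot total [-1.000e-03 -4.000e-03  3.163e+00] | shift after rot [-0.703 -0.976 -0.037] | shift now [ 1.033 -0.618 -0.036]
```

View pics/s9.png

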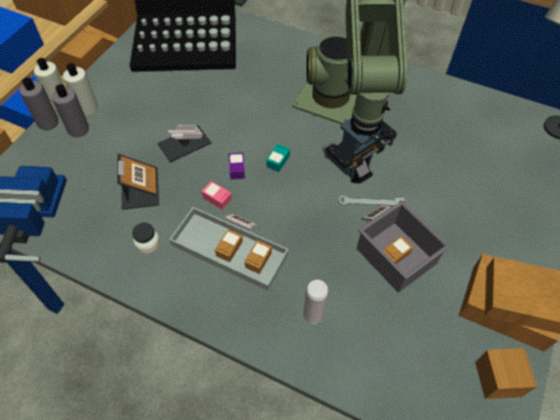

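The scanner at (362,170) faces the tub label at (378,213), and nothing else has moved. Now I take it back to the rest.

Emit:
send_rows(
  motion=[
    {"tx":0,"ty":0,"tz":-0.04,"rx":0,"ry":0,"rz":0.28,"gripper":1},
    {"tx":0,"ty":0,"tz":-0.02,"rx":0,"ry":0,"rz":0.29,"gripper":1},
    {"tx":0,"ty":0,"tz":0,"rx":0,"ry":0,"rz":0.29,"gripper":1},
    {"tx":0,"ty":0,"tz":0,"rx":0,"ry":0,"rz":0.29,"gripper":1},
    {"tx":0,"ty":0,"tz":0,"rx":0,"ry":0,"rz":0.29,"gripper":1},
    {"tx":0,"ty":0,"tz":0,"rx":0,"ry":0,"rz":0.29,"gripper":1},
    {"tx":0,"ty":0,"tz":0,"rx":0,"ry":0,"rz":0.29,"gripper":1},
    {"tx":0,"ty":0,"tz":0,"rx":0,"ry":0,"rz":0.29,"gripper":1},
    {"tx":0,"ty":0,"tz":0,"rx":0,"ry":0,"rz":0.29,"gripper":1},
    {"tx":0,"ty":0,"tz":0,"rx":0,"ry":0,"rz":0.29,"gripper":1},
    {"tx":0,"ty":0,"tz":0,"rx":0,"ry":0,"rz":0.273,"gripper":1},
  ],
)

```text
time_s: 44.18
ee_pos: [407.4, 222.6, 211.6]
ee_rot: [-179.9, -0.1, 148.8]
force: [-0.6, -0.2, -1.8]
gripper_width: 46.1
gripper_force: 39.7
```

Emit:
send_rows(
  motion=[
    {"tx":-0.03,"ty":-0.04,"tz":0,"rx":0,"ry":0,"rz":0,"gripper":1},
    {"tx":-0.06,"ty":-0.08,"tz":0,"rx":0,"ry":0,"rz":0,"gripper":1},
    {"tx":-0.06,"ty":-0.084,"tz":0,"rx":0,"ry":0,"rz":0,"gripper":1},
    {"tx":-0.06,"ty":-0.084,"tz":0,"rx":0,"ry":0,"rz":0,"gripper":1},
    {"tx":-0.06,"ty":-0.084,"tz":0,"rx":0,"ry":0,"rz":0,"gripper":1},
    {"tx":-0.06,"ty":-0.084,"tz":0,"rx":0,"ry":0,"rz":0,"gripper":1},
    {"tx":-0.06,"ty":-0.084,"tz":0,"rx":0,"ry":0,"rz":0,"gripper":1},
    {"tx":-0.06,"ty":-0.084,"tz":0,"rx":0,"ry":0,"rz":0,"gripper":1},
    {"tx":-0.06,"ty":-0.084,"tz":0,"rx":0,"ry":0,"rz":0,"gripper":1},
    {"tx":-0.06,"ty":-0.084,"tz":0,"rx":0,"ry":0,"rz":0,"gripper":1},
    {"tx":-0.06,"ty":-0.084,"tz":0,"rx":0,"ry":0,"rz":0,"gripper":1},
    {"tx":0,"ty":0,"tz":0,"rx":0,"ry":0,"rz":0,"gripper":1},
  ],
)

```text
time_s: 45.68
ee_pos: [452.7, -318.2, 211.5]
ee_rot: [-179.8, -0.0, 148.9]
force: [-0.1, 0.8, -1.0]
gripper_width: 46.6
gripper_force: 39.7
```

```bash
python3 - <<'E'
from h import *
plan((458.4,-376.9,200),149.1)
E
```

```text
t 45.7 pos [ 452.7 -318.2  211.5] [-179.8   -0.   148.9] F [-0.1   0.77 -0.96] w 46.6
 rot total [-0.005 -0.001 -0.008] | shift after rot [-0.07  -0.095  0.023] | shift now [-0.07  -0.095  0.023]
```

Emit:
send_rows(
  motion=[
    {"tx":-0.035,"ty":-0.048,"tz":0,"rx":-0.005,"ry":0,"rz":-0.008,"gripper":1},
    {"tx":-0.035,"ty":-0.047,"tz":0,"rx":0,"ry":0,"rz":0,"gripper":1},
    {"tx":0,"ty":0,"tz":0.04,"rx":0,"ry":0,"rz":0,"gripper":1},
    {"tx":0,"ty":0,"tz":0.06,"rx":0,"ry":0,"rz":0,"gripper":1},
    {"tx":0,"ty":0,"tz":0.04,"rx":0,"ry":0,"rz":0,"gripper":1},
    {"tx":0,"ty":0,"tz":0,"rx":0,"ry":0,"rz":0,"gripper":1},
    {"tx":0,"ty":0,"tz":0,"rx":0,"ry":0,"rz":0,"gripper":1},
    {"tx":0,"ty":0,"tz":0,"rx":0,"ry":0,"rz":0,"gripper":1},
  ],
)

```text
time_s: 46.68
ee_pos: [459.1, -373.8, 143.5]
ee_rot: [180.0, 0.1, 149.4]
force: [0.7, -0.1, -1.2]
gripper_width: 46.5
gripper_force: 39.7
```

```bash
python3 - <<'E'
from h import *
plan((458.4,-376.9,69),149.1)
E
```

```text
t 46.7 pos [ 459.1 -373.8  143.5] [1.800e+02 1.000e-01 1.494e+02] F [ 0.73 -0.09 -1.24] w 46.5
 rot total [0.001 0.002 0.008] | shift after rot [-0.002 -0.006  0.149] | shift now [-0.002 -0.006  0.149]
```

Emit:
send_rows(
  motion=[
    {"tx":-0.002,"ty":-0.006,"tz":0,"rx":0,"ry":0,"rz":0.008,"gripper":1},
    {"tx":0,"ty":0,"tz":0.03,"rx":0,"ry":0,"rz":0,"gripper":1},
    {"tx":0,"ty":0,"tz":0.02,"rx":0,"ry":0,"rz":0,"gripper":1},
    {"tx":0,"ty":0,"tz":0,"rx":0,"ry":0,"rz":0,"gripper":1},
    {"tx":0,"ty":0,"tz":0,"rx":0,"ry":0,"rz":0,"gripper":1},
    {"tx":0,"ty":0,"tz":0,"rx":0,"ry":0,"rz":0,"gripper":1},
  ],
)

```text
time_s: 47.42
ee_pos: [458.0, -376.8, 117.5]
ee_rot: [180.0, -0.0, 149.1]
force: [0.4, -0.2, -1.5]
gripper_width: 46.7
gripper_force: 39.7
```

```bash
python3 - <<'E'
from h import *
plan((458.4,-376.9,69),149.1)
E
```

```text
t 47.4 pos [ 458.  -376.8  117.5] [180.   -0.  149.1] F [ 0.39 -0.17 -1.55] w 46.7
 rot total [ 0.001 -0.    -0.   ] | shift after rot [-0.001  0.     0.097] | shift now [-0.001  0.     0.097]
```

Emit:
send_rows(
  motion=[
    {"tx":0,"ty":0,"tz":0.03,"rx":0,"ry":0,"rz":0,"gripper":1},
    {"tx":0,"ty":0,"tz":0.03,"rx":0,"ry":0,"rz":0,"gripper":1},
    {"tx":0,"ty":0,"tz":0.018,"rx":0,"ry":0,"rz":0,"gripper":1},
    {"tx":0,"ty":0,"tz":0.01,"rx":0,"ry":0,"rz":0,"gripper":1},
    {"tx":0,"ty":0,"tz":0.004,"rx":0,"ry":0,"rz":0,"gripper":1},
    {"tx":0,"ty":0,"tz":0,"rx":0,"ry":0,"rz":0,"gripper":1},
    {"tx":0,"ty":0,"tz":0,"rx":0,"ry":0,"rz":0,"gripper":1},
    {"tx":0,"ty":0,"tz":0,"rx":0,"ry":0,"rz":0,"gripper":1},
  ],
)

```text
time_s: 48.42
ee_pos: [457.9, -376.7, 71.5]
ee_rot: [180.0, -0.0, 149.1]
force: [0.4, 0.7, -1.5]
gripper_width: 46.6
gripper_force: 39.7
```

Emit:
send_rows(
  motion=[
    {"tx":-0.001,"ty":0,"tz":0.004,"rx":0,"ry":0,"rz":0,"gripper":1},
    {"tx":0,"ty":0,"tz":0,"rx":0,"ry":0,"rz":0,"gripper":1},
    {"tx":0,"ty":0,"tz":0,"rx":0,"ry":0,"rz":0,"gripper":1},
    {"tx":0,"ty":0,"tz":0,"rx":0,"ry":0,"rz":0,"gripper":1},
  ],
)

```text
time_s: 48.92
ee_pos: [458.2, -376.9, 69.2]
ee_rot: [180.0, -0.1, 149.1]
force: [-0.2, 0.6, -2.0]
gripper_width: 46.4
gripper_force: 39.7
```

Emit:
send_rows(
  motion=[
    {"tx":0,"ty":0,"tz":0.002,"rx":0,"ry":0,"rz":0,"gripper":1},
    {"tx":0,"ty":0,"tz":0,"rx":0,"ry":0,"rz":0,"gripper":1},
    {"tx":0,"ty":0,"tz":0,"rx":0,"ry":0,"rz":0,"gripper":1},
    {"tx":0,"ty":0,"tz":0,"rx":0,"ry":0,"rz":0,"gripper":1},
  ],
)

```text
time_s: 49.42
ee_pos: [458.3, -377.0, 68.7]
ee_rot: [180.0, -0.0, 149.1]
force: [-2.0, 1.6, 5.9]
gripper_width: 46.2
gripper_force: 39.6
```

Seated. I release and lift away.

Emit:
send_rows(
  motion=[
    {"tx":0,"ty":0,"tz":-0.001,"rx":0,"ry":0,"rz":0,"gripper":-0.8},
    {"tx":0,"ty":0,"tz":0,"rx":0,"ry":0,"rz":0,"gripper":-0.8},
    {"tx":0,"ty":0,"tz":0,"rx":0,"ry":0,"rz":0,"gripper":-0.8},
    {"tx":0,"ty":0,"tz":0,"rx":0,"ry":0,"rz":0,"gripper":-0.8},
    {"tx":0,"ty":0,"tz":-0.03,"rx":0,"ry":0,"rz":0,"gripper":-0.8},
    {"tx":0,"ty":0,"tz":-0.06,"rx":0,"ry":0,"rz":0,"gripper":-0.8},
    {"tx":0,"ty":0,"tz":-0.08,"rx":0,"ry":0,"rz":0,"gripper":-0.8},
    {"tx":0,"ty":0,"tz":-0.08,"rx":0,"ry":0,"rz":0,"gripper":-0.8},
    {"tx":0.03,"ty":0.06,"tz":-0.05,"rx":0,"ry":0,"rz":0,"gripper":-0.8},
    {"tx":0.03,"ty":0.08,"tz":0,"rx":0,"ry":0,"rz":0,"gripper":-0.8},
    {"tx":0.03,"ty":0.08,"tz":0,"rx":0,"ry":0,"rz":0,"gripper":-0.8},
    {"tx":0.03,"ty":0.08,"tz":0,"rx":0,"ry":0,"rz":0,"gripper":-0.8},
  ],
)

```text
time_s: 50.92
ee_pos: [484.0, -216.3, 220.2]
ee_rot: [179.9, 0.1, 149.1]
force: [1.0, 0.2, -0.4]
gripper_width: 81.7
gripper_force: 0.0
```

Emit:
send_rows(
  motion=[
    {"tx":0.02,"ty":0.08,"tz":0,"rx":0,"ry":0,"rz":0,"gripper":-0.8},
    {"tx":0.02,"ty":0.08,"tz":0,"rx":0,"ry":0,"rz":0,"gripper":-0.8},
    {"tx":0.02,"ty":0.08,"tz":0,"rx":0,"ry":0,"rz":0,"gripper":-0.8},
    {"tx":0,"ty":0,"tz":0,"rx":0,"ry":0,"rz":0,"gripper":-0.8},
    {"tx":0,"ty":0,"tz":0,"rx":0,"ry":0,"rz":0,"gripper":-0.8},
    {"tx":0,"ty":0,"tz":0,"rx":0,"ry":0,"rz":0,"gripper":-0.8},
  ],
)

```text
time_s: 51.68
ee_pos: [519.5, -100.1, 219.2]
ee_rot: [180.0, -0.0, 149.0]
force: [0.1, -0.7, -0.4]
gripper_width: 82.0
gripper_force: 0.0
```

```bash
python3 - <<'E'
from h import *
f=grab('top','t10.png'); g=grab('scene')
a=cv2.imread('pics/t5.png')[215:300,370:455];b=f['frame'][215:300,370:455,::-1]
c=cv2.imread('pics/s5.png')[110:200,140:240];d=g['frame'][110:200,140:240,::-1]
print('diff top',np.abs(a.astype(int)-b).mean(),'scene',np.abs(c.astype(int)-d).mean())
z=lambda i:cv2.resize(i,(260,260))
e=cv2.resize(g['frame'][:,:,::-1],(400,300))
cv2.imwrite('pics/c10.png',np.hstack([np.vstack([z(b),z(d)]),np.vstack([e,np.zeros((220,400,3),np.uint8)])]))
E
```

```text
diff top 19.210611303344866 scene 13.258037037037036
```

View pics/c10.png

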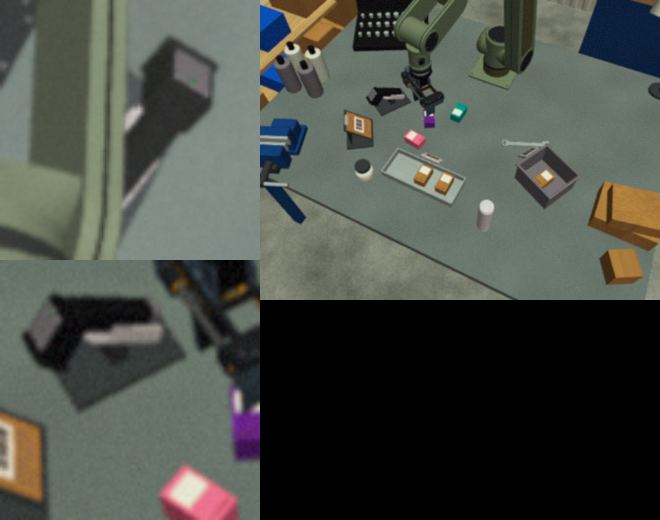

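The scanner sits in its rest as at the start, two cartons are in the tray, the empty one is in the tub, and the bystanders are unmoved. I hand it in.

```bash
python3 -c "
from workcell import env
print(env.job_done())"
```

```text
the job is handed in; nothing more can be done
None
```

The job is handed in with no verdict returned: two full cartons are in the stock tray and the one empty in the waste tub; the scanner was held over the job card, tray label and tub label in that order and is back in its rest, though the interface gave no confirmation of the reads.

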